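# Pack a mosaic repair kit in turn-to-stack totes

## Robot

A 7-joint arm with a two-finger parallel gripper is mounted at the origin on the work surface. World frame = base frame: x ahead of the robot, y to its left, z up, the work surface at z = 0. Lengths are in m, angles in rad, forces in N, time in s.
With the tool pointing down it reaches from about 0.4 to 0.925 m from the base axis. Payload 5.6 kg.
Tool frame: the origin (TCP) lies midway between the tips of the shut fingers; the grasp point (between the pads) lies 19 mm behind it; z points along the fingers, y is the direction in which the jaws open and shut (so a half turn about z gives the same grasp; the last joint's range is limited). The gripper opens to 85 mm and grips with 20 to 120 N. Pads are 22 mm wide; open, the fingers measure 114 mm over their backs; the gripper's body (76 mm by 85 mm) begins 54 mm behind the grasp point. The pads swing forward as they close: fully open they stand 13 mm farther back than shut.
Start: joints at [1.105, 0.468, -0.012, 1.603, 0.006, 1.071, -0.056], TCP at [0.267, -0.593, 0.209] pointing down, gripper open.
Joint ranges: [-2.53, 2.53], [-0.31, 2.02], [-1.57, 1.55], [0.28, 2.44], [-1.29, 4.43], [0.15, 1.84], [-2.92, 2.92]. Speed limits (rad/s): [2.57, 2.57, 3.14, 3.14, 3.14, 3.14, 3.14].

## Interface

Orientations are given as a unit quaternion [x, y, z, w].
In Python, from station import manip, vision gives the robot as it stands.
- The arm moves only by the tool step_arm, never from a script. Its argument "series" is one flat list of numbers, 7 for each row, row after row: the shift along the tool's x, y, z in m, then the turn, a rotation vector about the tool's x, y, z in rad, then the opening, from 0 (shut) to 1 (fully open). In form: [x, y, z, rx, ry, rz, grip, x, y, z, rx, ry, rz, grip, ...]. A call has 1 to 12 rows; each row shifts and turns the commanded pose from where the row before left it, along the tool's axes as they then stand; what a row does not reach is not made up. A row lasts 1/10 s, in which the tool goes at most 50 mm and 8.59 degrees, less where a joint would pass 70% of its speed; a pose out of reach is approached as far as the arm can. A call is refused whole if a number of a shift passes 0.05 or a number of a turn 0.15, either way. A call with a gripper value outside its range is refused whole. The fingers move at their own pace and stop on an object; "squeeze" is the grip in N (left out, the last holds). Time passes only in rows, so rows that do not move let the fingers close. It gives the time, the measured TCP pose, the force and the opening at its end, in the units of the state.
- manip.get_obs(): the state, without advancing time (a new reading comes with each control period).
- vision.get_image(name): name is "side" or "top" or "wrist"; returns a dict with "image" (420x560x3 uint8, red, green, blue), "depth" (420x560 float32, m along the optical axis (not along the pixel's ray), 0 where there is no reading), "intrinsics" (3x3 intrinsics, pixels), "distortion" ([k1, k2, p1, p2, k3] as OpenCV has them; the pictures are not rectified), "xyz" and "rotation" of the camera in the world. Camera axes: x right, y down, z forward; pixel columns grow to the right and rows downward; lengths in m; the calibration is good to about 2 mm. A picture is of the moment at which its call begins.
- manip.sign_off(): hands the job in, once; it reports no verdict.
The state is a dict: "t": time; "joint_pos": joint angles; "joint_vel": joint speeds; "effort": joint torques, N m; "position": TCP position; "tool_rot": TCP orientation; "force": force on the tool from outside, world axes, zero at the start; "torque": the same for the moment, N m; "width": finger opening in m.
Only numpy, scipy, OpenCV 4.12 (cv2) and the standard library are available. Lean on these libraries where they do the work, as an engineer would, in place of code of your own. Each camera call takes 0.05 s, during which the arm holds its last target.

## Task

Pack the mosaic repair kit. Lift the upper of the two nested totes out and put it aside, put every pigment pot from the sloping track into the lower tote, then turn the upper tote half round and set it on the lower one so that it locks in on its seats above the pots instead of nesting, and put the loose sandstone pieces that lie singly on the bench just in front of the mosaic board (not those in the trays at the sides) into that upper tote. Do not shift the glue bottle, the hammer or the tub.

Things in the scene. Friction and masses are not known exactly. Their poses are not given: they have to be found in the camera images.
- tote_low: Grey plastic tote, 232 x 132 mm, 60 mm high, 0.24 to 0.39 kg. Lower of the nested pair, to hold the pots. Origin: centre of its underside; x along its length, z up. Up to z = 27 its body is narrow (188 x 112 mm outside, 182 x 106 inside, floor 3 mm thick); above a step, from z = 30, it is wide (232 x 132 outside, 224 x 124 inside).
- tote_low_grip (a point): top middle of the tote's grip bar (z = 60, level with the rim): an upright bar 16 mm thick in the tote's x, 60 mm long in y, 30 mm high. Pinch it across x, from above, to carry a tote. It stands on a hump 32 mm in x by 78 mm in y, 30 mm high, hollow below, which divides the tote into two bays
- tote_low_end (a point): a point of tote_low at x = 100 mm, y = z = 0, at its +x end. Its two bays reach from x = 16 to 91 and from -91 to -16 mm, y from -53 to 53; a rib 3 mm wide at |x| = 53.5, 5 mm above the floor, splits each into two troughs 36 mm in x by 106 mm in y (middles at |x| = 34 and 73), each for one pot lying along y
- tote_low_seat (a point): top of the one seat inside the -x end of tote_low: x = -105, y = 0, z = 52 mm. Seats: one in the middle of the -x end (|y| below 14), two in the corners of the +x end (|y| 36 to 62), all under the rim, reaching in to |x| = 98. Seen from above they tell the ends apart
- tote_top: Grey plastic tote, 232 x 132 mm, 60 mm high, 0.24 to 0.39 kg. Same as tote_low in every size and axis; at the start nested in it in the same direction, origin 33 mm higher. Between the track and the nested totes the bench is clear (around x = 0.49 m, y = 0), with room to put it aside in any direction.
- tote_top_grip (a point): top middle of tote_top's grip bar, as for tote_low
- tote_top_seat (a point): top of the one seat inside the -x end of tote_top, as for tote_low
- tote_top_end (a point): a point of tote_top at x = 100 mm, y = z = 0, at its +x end. Feet under a tote: one in the middle of the +x end, two at the corners of the -x end, out to |x| = 106. Put on in the same direction they pass the seats and it nests; turned half round they land on the seats: origin 52 mm above the lower one's, 6 mm of play all round inside the rim
- track: fixed aluminium gravity track. Origin on the bench under its low end; rises 12 degrees towards its +x, 140 mm long. The pots lie across it (axes along its y) and roll down to a stop. At the low end the rail is 20 mm wide without cheeks, so both flat ends of the end pot stand free to be pinched; from 26 mm further up, cheeks 22 mm high shut in the ends of the other pots
- track_end (a point): centre of a pot resting against the stop, 60 mm above the bench; when that pot is lifted straight up, the next rolls down to it within about a second
- pot1: pigment pot, a closed white plastic cylinder with a black cap, 30 mm in diameter, 36 mm long, 45 g. Origin at its centre, x along its axis towards the cap; it rolls, so its y and z turn. Three or four pots are there, pot4 only at some starts
- pot2: pigment pot, a closed white plastic cylinder with a black cap, 30 mm in diameter, 36 mm long, 45 g. Origin at its centre, x along its axis towards the cap; it rolls, so its y and z turn. Three or four pots are there, pot4 only at some starts
- pot3: pigment pot, a closed white plastic cylinder with a black cap, 30 mm in diameter, 36 mm long, 45 g. Origin at its centre, x along its axis towards the cap; it rolls, so its y and z turn. Three or four pots are there, pot4 only at some starts
- pot4: pigment pot, a closed white plastic cylinder with a black cap, 30 mm in diameter, 36 mm long, 45 g. Origin at its centre, x along its axis towards the cap; it rolls, so its y and z turn. Three or four pots are there, pot4 only at some starts
- stone1: loose sandstone piece, 44 x 30 mm, 16 mm thick, 50 g, lying flat on the bench between the clear space and the long mosaic board. Origin: centre of its underside; x along its length. One to three are there
- stone2: loose sandstone piece, 44 x 30 mm, 16 mm thick, 50 g, lying flat on the bench between the clear space and the long mosaic board. Origin: centre of its underside; x along its length. One to three are there
- stone3: loose sandstone piece, 44 x 30 mm, 16 mm thick, 50 g, lying flat on the bench between the clear space and the long mosaic board. Origin: centre of its underside; x along its length. One to three are there
- glue: bystander: white glue bottle, 60 mm in diameter, 150 mm high, origin at its foot
- hammer: bystander: hammer lying on the bench at the side
- tub: bystander: black bowl, 100 mm across, 60 mm high, origin under it
Not all that is in view belongs to the job. What is shaped like the stone1 but red or yellow is not meant.

How it is judged:
By the outcome, as a careful person would: the job done as asked, in the order asked, and still so for the second after the job is handed in, with the robot touching nothing.
Of pot4, stone1 only 1 to 2 are there at a start; the rules pass over those that are not, and their reading is None.
Of stone2, stone3 only 1 to 2 are there at a start; the rules pass over those that are not, and their reading is None.
At some moment in a run one of tote_top, stone1, stone2, stone3 may be knocked a few centimetres aside while the robot is not near it.
It also fails if it takes over 210 s, if anything falls off the work surface, if the arm or the gripper's body presses on something with over 40 N, if the wrist force passes 120 N, or if a joint passes its speed limit or range.

## Working session

There is one attempt and no reset: what is moved stays moved. The work goes in short steps, Python scripts to look and compute and a tool call to move; the robot and the scene stay as the last step left them, time stands still between calls to the robot, and variables do not carry over. Pictures are saved under pics/ and viewed, and the job is handed in when it is done.

Besides the shell and the picture viewer there is one more tool, called after "Request:" in YAML: its name, and indented under it one key for each argument. step_arm: Moves the arm, as the interface text tells. Its arguments: {"type":"object","properties":{"series":{"type":"array","items":{"type":"number"}},"squeeze":{"type":"number"}},"required":["series"]}

```bash
mkdir -p pics; cat > h.py <<'E'
import numpy as np, cv2
from station import manip, vision
def snap(n, tag):
    d=vision.get_image(n); cv2.imwrite(f'pics/{tag}.png', d['image'][:,:,::-1]); np.savez(f'/tmp/{tag}.npz', **{k:np.array(v) for k,v in d.items()}); return d
def load(tag): return dict(np.load(f'/tmp/{tag}.npz'))
def rot(d):
    R=np.array(d['rotation'])
    if R.shape!=(3,3):
        from scipy.spatial.transform import Rotation as Ro
        R=Ro.from_quat(R).as_matrix()
    return R
def ray(d,uv):
    uv=np.array(uv,float).reshape(-1,1,2)
    p=cv2.undistortPoints(uv,np.array(d['intrinsics']),np.array(d['distortion'])).reshape(-1,2)
    v=np.c_[p,np.ones(len(p))]@rot(d).T
    return np.array(d['xyz']),v
def onz(d,uv,z):
    c,v=ray(d,uv); s=(z-c[2])/v[:,2]; return c+v*s[:,None]
def cloud(d):
    H,W=d['depth'].shape
    u,v=np.meshgrid(np.arange(W),np.arange(H))
    c,r=ray(d,np.c_[u.ravel(),v.ravel()])
    return (c+r*d['depth'].ravel()[:,None]).reshape(H,W,3)
def proj(d,P):
    R=rot(d); P=np.array(P,float).reshape(-1,3); Xc=(P-np.array(d['xyz']))@R
    uv,_=cv2.projectPoints(Xc,np.zeros(3),np.zeros(3),np.array(d['intrinsics']),np.array(d['distortion'])); return uv.reshape(-1,2)
E
python3 - <<'E'
from h import *
for n in ['side','top','wrist']:
    d=snap(n,n+'0'); print(n,d['xyz'],d['rotation'],d['intrinsics'])
print(manip.get_obs())
E
```

```text
side [-0.14323781  0.64028292  0.93282925] [-0.35257949  0.84005734 -0.38007265  0.15980034] [[420.17431206   0.         273.02583298]
 [  0.         420.17431206 211.26913751]
 [  0.           0.           1.        ]]
top [ 0.31564534 -0.0185007   1.52446257] [ 0.70718959 -0.7020871   0.05956812 -0.05838003] [[497.43365213   0.         284.48835764]
 [  0.         497.43365213 209.5232727 ]
 [  0.           0.           1.        ]]
wrist [ 0.33633184 -0.56074926  0.37229035] [ 0.82998161 -0.53659484 -0.08373655  0.12721911] [[305.80351218   0.         282.51943826]
 [  0.         305.80351218 218.34896447]
 [  0.           0.           1.        ]]
{'t': 0.15, 'joint_pos': array([ 1.10500747,  0.4681818 , -0.0116169 ,  1.60342113,  0.00598433,
        1.07144733, -0.05629694]), 'joint_vel': array([-0.00098104, -0.0016896 , -0.00118668, -0.00267027,  0.00040121,
        0.00056845,  0.00070275]), 'effort': array([ 4.64483655e-04, -5.32793784e+01,  2.13159970e-02, -2.51553744e+01,
        1.13664815e-02,  5.52944548e-03, -1.72514410e-05]), 'position': array([ 0.26645374, -0.59235003,  0.20864896]), 'tool_rot': array([ 9.77745006e-01,  2.09795609e-01, -1.91692941e-04, -6.85155096e-04]), 'force': array([-0.22559614, -0.81445599,  0.15496295]), 'torque': array([0.03158314, 0.06887124, 0.03201427]), 'width': 0.08516162961565937}
```

View pics/top0.png

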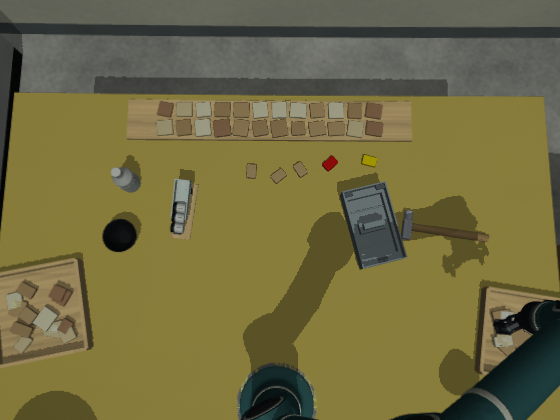

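View pics/side0.png

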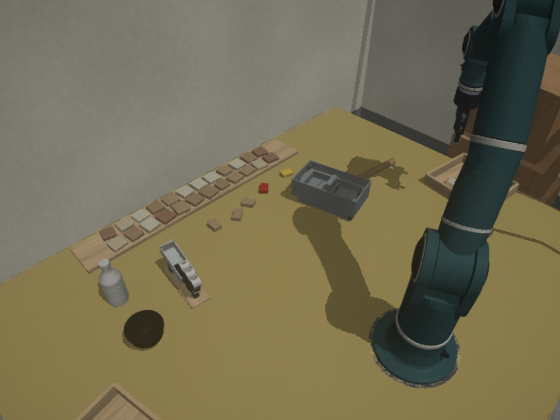

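Top view: totes at about (373,225), track at (181,205) with dark-capped pots, stones at (251,171), (278,175), (300,169), red at (330,163) and yellow at (369,160). I'll zoom in and measure.

```bash
python3 - <<'E'
from h import *
d=load('top0'); im=d['image'][:,:,::-1]
a=cv2.resize(im[170:280,330:430],None,fx=5,fy=5,interpolation=cv2.INTER_CUBIC)
b=cv2.resize(im[165:245,155:205],None,fx=5.5,fy=5.5,interpolation=cv2.INTER_CUBIC)
c=np.zeros((600,800,3),np.uint8); c[:550,:500]=a; c[:440,510:510+275]=b
cv2.imwrite('pics/z0.png',c)
C=cloud(d)
# totes: points with z>0.03 in region
m=(C[...,2]>0.083)&(C[...,2]<0.105)
m[:,:335]=0; m[:, 412:]=0; m[:175]=0; m[280:]=0
pts=C[m]; print(len(pts), pts.min(0),pts.max(0))
r=cv2.minAreaRect(pts[:,:2].astype(np.float32)*1000); print('tote rect',r)
print(onz(d,[[251,171],[278,175],[300,169]],0.016))
hsv=cv2.cvtColor(im,cv2.COLOR_BGR2HSV)
for (u,v) in [(251,171),(278,175),(300,169),(330,163),(369,160),(265,180)]: print(hsv[v,u], C[v,u])
# stone mask from height
m=((C[...,2]>0.009)&(C[...,2]<0.025)); m[:150]=0; m[190:]=0; m[:,:235]=0; m[:,385:]=0
n,l,s,ce=cv2.connectedComponentsWithStats(m.astype(np.uint8))
for i in range(1,n):
    if s[i,4]>20:
        p=C[l==i][:,:2].astype(np.float32)*1000; print(s[i], cv2.minAreaRect(p))
m=(C[...,2]>0.04); m[:170]=0; m[245:]=0; m[:,:160]=0; m[:,205:]=0
p=C[m]; print('track',p.min(0),p.max(0))
E
```

```text
675 [ 0.38940375 -0.3704698   0.08302477] [ 0.64472212 -0.18829868  0.10094708]
tote rect ((517.4234008789062, -279.74615478515625), (231.89512634277344, 133.95741271972656), 14.256921768188477)
[[ 0.69082549  0.0850127   0.016     ]
 [ 0.67869986  0.00081216  0.016     ]
 [ 0.69840573 -0.06759609  0.016     ]]
[ 20 100 130] [0.69025289 0.08485472 0.01830225]
[ 19 103 131] [0.67769834 0.00075888 0.02016123]
[ 20 102 130] [ 0.69667295 -0.06737383  0.02282888]
[  0 237 139] [ 0.716175   -0.16048618  0.0241647 ]
[ 28 255 160] [ 0.72875759 -0.28309713  0.01634938]
[ 25 143 137] [0.66569211 0.04159058 0.00194243]
[362 155  15  12 131] ((728.1967163085938, -283.16278076171875), (45.01924514770508, 30.996135711669922), 71.48555755615234)
[322 156  16  16 134] ((718.8078002929688, -159.86505126953125), (29.550601959228516, 45.464569091796875), 44.1684455871582)
[293 161  15  16 130] ((699.3641967773438, -68.05706787109375), (44.66524124145508, 30.234411239624023), 32.448760986328125)
[246 164  12  15 134] ((692.2109985351562, 84.23239135742188), (31.836875915527344, 43.89435958862305), 83.8715591430664)
[271 168  16  16 134] ((677.8304443359375, 0.6374797821044922), (30.749725341796875, 44.31956100463867), 38.11910629272461)
track [ 0.31564534 -0.0185007   0.0417416 ] [0.64788957 0.31581653 1.52446257]
```

View pics/z0.png

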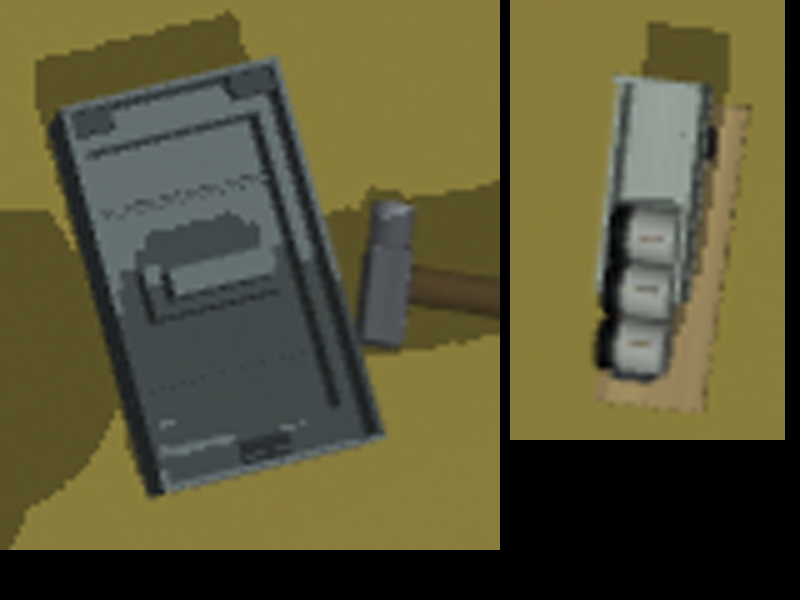

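Three pots are on the track (caps on the left) and the two corner seats of the upper tote face away from the robot, so its +x points away at a yaw of about +14°. The tote is centred near (0.517, -0.280). I'll move above it and check with the wrist camera.

```bash
cat >> h.py <<'E'
def go(P,yang=None):
    """print shift in current tool axes to reach P, and turn about tool z so that tool y has world angle yang (deg, mod 180)"""
    from scipy.spatial.transform import Rotation as Ro
    o=manip.get_obs(); R=Ro.from_quat(o['tool_rot']).as_matrix()
    ya=np.degrees(np.arctan2(R[1,1],R[0,1]))
    print('t',round(o['t'],2),'pos',o['position'].round(4),'yang',ya.round(2),'tilt',np.degrees(np.arccos(-R[2,2])).round(2),'F',o['force'].round(1),'w',round(o['width'],4),'q7',o['joint_pos'][6].round(2))
    D=R.T@(np.array(P)-o['position'])
    n=int(np.ceil(max(abs(D))/0.05-1e-9)); print('shift',D.round(4),'rows>=',n,'per',(D/max(n,1)).round(4))
    if yang is not None:
        th=-(yang-ya); 
        for t in (th,th-180 if th>0 else th+180): print('turn rz',np.radians(t).round(4),'rows>=',int(np.ceil(abs(np.radians(t))/0.149)))
        D2=None
    return D
E
python3 -c "
from h import *
go([0.2665,-0.5925,0.30],14.26)
go([0.517,-0.280,0.30],14.26)"
```

```text
t 0.15 pos [ 0.2665 -0.5924  0.2086] yang -65.78 tilt 0.08 F [-0.2 -0.8  0.2] w 0.0852 q7 -0.06
shift [-0.      0.     -0.0914] rows>= 2 per [-0.      0.     -0.0457]
turn rz -1.3969 rows>= 10
turn rz 1.7446 rows>= 12
t 0.15 pos [ 0.2665 -0.5924  0.2086] yang -65.78 tilt 0.08 F [-0.2 -0.8  0.2] w 0.0852 q7 -0.06
shift [ 0.3566 -0.1822 -0.0911] rows>= 8 per [ 0.0446 -0.0228 -0.0114]
turn rz -1.3969 rows>= 10
turn rz 1.7446 rows>= 12
```

Request:
step_arm:
  series: [0, 0, -0.046, 0, 0, 0, 1, 0, 0, -0.046, 0, 0, 0, 1, 0.0357, -0.0182, 0, 0, 0, 0, 1, 0.0357, -0.0182, 0, 0, 0, 0, 1, 0.0357, -0.0182, 0, 0, 0, 0, 1, 0.0357, -0.0182, 0, 0, 0, 0, 1, 0.0357, -0.0182, 0, 0, 0, 0, 1, 0.0357, -0.0182, 0, 0, 0, 0, 1, 0.0357, -0.0182, 0, 0, 0, 0, 1, 0.0357, -0.0182, 0, 0, 0, 0, 1, 0.0357, -0.0182, 0, 0, 0, 0, 1, 0.0357, -0.0182, 0, 0, 0, 0, 1]

```text
t: 1.35
position: [0.5182, -0.2789, 0.3012]
tool_rot: [0.978, 0.21, -0.0, -0.0]
force: [-0.0, 0.1, 0.2]
width: 0.0854
```

Request:
step_arm:
  series: [0, 0, 0, 0, 0, -0.14, 1, 0, 0, 0, 0, 0, -0.14, 1, 0, 0, 0, 0, 0, -0.14, 1, 0, 0, 0, 0, 0, -0.14, 1, 0, 0, 0, 0, 0, -0.14, 1, 0, 0, 0, 0, 0, -0.14, 1, 0, 0, 0, 0, 0, -0.14, 1, 0, 0, 0, 0, 0, -0.14, 1, 0, 0, 0, 0, 0, -0.14, 1, 0, 0, 0, 0, 0, -0.14, 1, 0, 0, 0, 0, 0, 0, 1, 0, 0, 0, 0, 0, 0, 1]

```text
t: 2.55
position: [0.5174, -0.2804, 0.3011]
tool_rot: [0.614, 0.789, -0.0, -0.0]
force: [0.1, 0.2, 0.1]
width: 0.0853
```

```bash
python3 -c "
from h import *
go([0.517,-0.280,0.30],14.26)
d=snap('wrist','w1'); e=snap('top','t1')
for x in (d,e):
  C=cloud(x); z=C[...,2]
  m=(z>0.086)&(z<0.1)&(abs(C[...,0]-.517)<.15)&(abs(C[...,1]+.28)<.12)
  p=C[m]; print(len(p), cv2.minAreaRect(p[:,:2].astype(np.float32)*1000))
"
```

```text
t 2.55 pos [ 0.5174 -0.2804  0.3011] yang 14.23 tilt 0.03 F [0.1 0.2 0.1] w 0.0853 q7 0.57
shift [ 0.0005 -0.0002  0.0011] rows>= 1 per [ 0.0005 -0.0002  0.0011]
turn rz -0.0005 rows>= 1
turn rz 3.1411 rows>= 22
2797 ((516.49609375, -279.3958740234375), (232.67449951171875, 131.78594970703125), 14.301403045654297)
398 ((517.42626953125, -279.1041259765625), (232.3654022216797, 132.53555297851562), 14.1845703125)
```

View pics/w1.png

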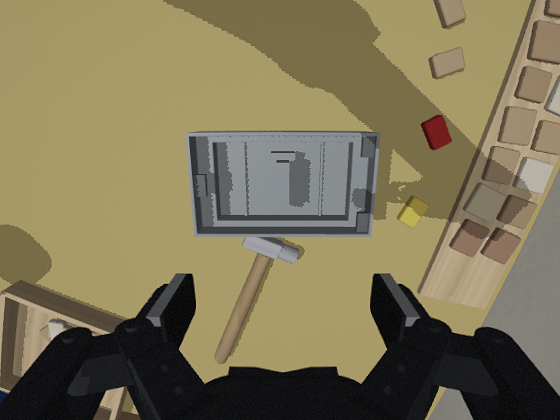

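The wrist view agrees: tote centre (0.5165, -0.2794), yaw 14.3°, with the hammer head touching-close beside it. Descending to pinch the bar.

Request:
step_arm:
  series: [0.0015, -0.0003, 0.045, 0, 0, 0, 1, 0, 0, 0.045, 0, 0, 0, 1, 0, 0, 0.045, 0, 0, 0, 1, 0, 0, 0.045, 0, 0, 0, 1, 0, 0, 0.04, 0, 0, 0, 1, 0, 0, 0.014, 0, 0, 0, 1, 0, 0, 0, 0, 0, 0, 1, 0, 0, 0, 0, 0, 0, 1]

```text
t: 3.45
position: [0.5183, -0.2794, 0.069]
tool_rot: [0.613, 0.79, 0.0, 0.001]
force: [0.7, 0.5, 0.1]
width: 0.0855
```

Request:
step_arm:
  series: [0, 0, 0, 0, 0, 0, 0, 0, 0, 0, 0, 0, 0, 0, 0, 0, 0, 0, 0, 0, 0, 0, 0, 0, 0, 0, 0, 0, 0, 0, 0, 0, 0, 0, 0, 0, 0, 0, 0, 0, 0, 0, 0, 0, 0, 0, 0, 0, 0, 0, 0, 0, 0, 0, 0, 0, 0, 0, 0, 0, 0, 0, 0, 0, 0, 0, 0, 0, 0, 0]
  squeeze: 60

```text
t: 4.45
position: [0.517, -0.2792, 0.068]
tool_rot: [0.613, 0.79, -0.0, 0.0]
force: [-1.4, 0.3, 5.6]
width: 0.0132
```

Request:
step_arm:
  series: [0, 0, -0.005, 0, 0, 0, 0, 0, 0, -0.01, 0, 0, 0, 0, 0, 0, -0.015, 0, 0, 0, 0, 0, 0, -0.02, 0, 0, 0, 0, 0, 0, -0.02, 0, 0, 0, 0, 0, 0, -0.02, 0, 0, 0, 0, 0, 0, -0.02, 0, 0, 0, 0, 0, 0, -0.02, 0, 0, 0, 0, 0, 0, -0.02, 0, 0, 0, 0, 0, 0, 0, 0, 0, 0, 0]

```text
t: 5.45
position: [0.5188, -0.2796, 0.2213]
tool_rot: [0.613, 0.79, 0.001, 0.003]
force: [1.0, -0.1, -2.8]
width: 0.0134
```

```bash
python3 -c "
from h import *
go([0.49,0.015,0.218],-75.7)
d=snap('side','s2'); e=snap('top','t2')"
```

```text
t 5.45 pos [ 0.5188 -0.2796  0.2213] yang 14.44 tilt 0.39 F [ 1.  -0.1 -2.8] w 0.0134 q7 0.54
shift [0.2925 0.0455 0.0021] rows>= 6 per [0.0487 0.0076 0.0004]
turn rz 1.5733 rows>= 11
turn rz -1.5683 rows>= 11
```

View pics/s2.png

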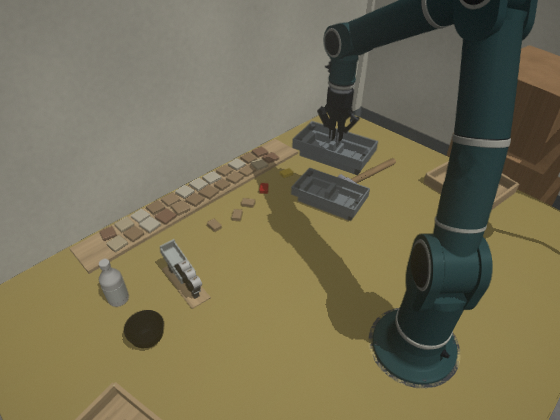

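The upper tote is lifted clear at (335,145), and the lower one stays at (330,192). Moving aside and turning by 90°.

Request:
step_arm:
  series: [0.0244, 0.0038, 0, 0, 0, 0, 0, 0.0244, 0.0038, 0, 0, 0, 0, 0, 0.0244, 0.0038, 0, 0, 0, 0, 0, 0.0244, 0.0038, 0, 0, 0, 0, 0, 0.0244, 0.0038, 0, 0, 0, 0, 0, 0.0244, 0.0038, 0, 0, 0, 0, 0, 0.0244, 0.0038, 0, 0, 0, 0, 0, 0.0244, 0.0038, 0, 0, 0, 0, 0, 0.0244, 0.0038, 0, 0, 0, 0, 0, 0.0244, 0.0038, 0, 0, 0, 0, 0, 0.0244, 0.0038, 0, 0, 0, 0, 0, 0.0244, 0.0038, 0, 0, 0, 0, 0]

```text
t: 6.75
position: [0.4869, 0.0169, 0.2162]
tool_rot: [0.613, 0.79, -0.001, -0.001]
force: [0.3, -0.4, -2.9]
width: 0.0126
```

Request:
step_arm:
  series: [0, 0, 0, 0, 0, 0.131, 0, 0, 0, 0, 0, 0, 0.131, 0, 0, 0, 0, 0, 0, 0.131, 0, 0, 0, 0, 0, 0, 0.131, 0, 0, 0, 0, 0, 0, 0.131, 0, 0, 0, 0, 0, 0, 0.131, 0, 0, 0, 0, 0, 0, 0.131, 0, 0, 0, 0, 0, 0, 0.131, 0, 0, 0, 0, 0, 0, 0.131, 0, 0, 0, 0, 0, 0, 0.131, 0, 0, 0, 0, 0, 0, 0.131, 0, 0, 0, 0, 0, 0, 0.131, 0]

```text
t: 7.95
position: [0.487, 0.0159, 0.216]
tool_rot: [0.992, 0.122, -0.001, -0.0]
force: [-0.7, -0.2, -3.2]
width: 0.0131
```

Request:
step_arm:
  series: [0, 0, 0.03, 0, 0, 0, 0, 0, 0, 0.03, 0, 0, 0, 0, 0, 0, 0.03, 0, 0, 0, 0, 0, 0, 0.03, 0, 0, 0, 0, 0, 0, 0.02, 0, 0, 0, 0, 0, 0, 0.01, 0, 0, 0, 0, 0, 0, 0, 0, 0, 0, 0]

```text
t: 8.65
position: [0.4865, 0.0159, 0.0657]
tool_rot: [0.992, 0.125, -0.002, -0.0]
force: [-0.1, 0.2, -2.7]
width: 0.0129
```

```bash
python3 -c "
from h import *
go([0.49,0.015,0.038],-75.7)
d=snap('side','s3');"
```

```text
t 8.65 pos [0.4865 0.0159 0.0657] yang -75.62 tilt 0.23 F [-0.1  0.2 -2.7] w 0.0129 q7 -1.61
shift [0.0033 0.0018 0.0277] rows>= 1 per [0.0033 0.0018 0.0277]
turn rz 0.0013 rows>= 1
turn rz -3.1402 rows>= 22
```

View pics/s3.png

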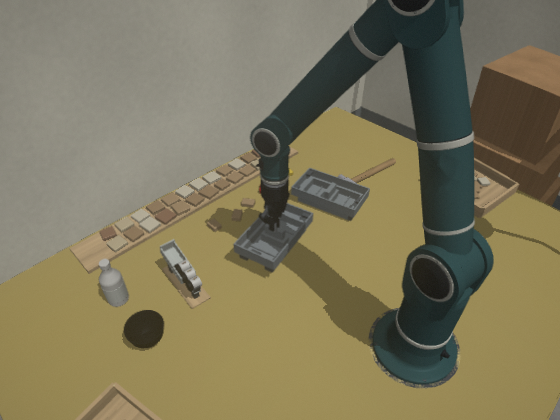

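Request:
step_arm:
  series: [0, 0, 0.012, 0, 0, 0, 0, 0, 0, 0.01, 0, 0, 0, 0, 0, 0, 0.005, 0, 0, 0, 0, 0, 0, 0.003, 0, 0, 0, 0, 0, 0, 0, 0, 0, 0, 0, 0, 0, 0, 0, 0, 0, 0]

```text
t: 9.3
position: [0.4883, 0.016, 0.0375]
tool_rot: [0.992, 0.125, 0.0, 0.0]
force: [-0.2, -0.5, -3.1]
width: 0.0132
```

Request:
step_arm:
  series: [0, 0, 0.002, 0, 0, 0, 0, 0, 0, 0.001, 0, 0, 0, 0, 0, 0, 0, 0, 0, 0, 0]

```text
t: 9.6
position: [0.4885, 0.0159, 0.035]
tool_rot: [0.992, 0.125, 0.0, 0.0]
force: [-0.8, 0.5, 3.3]
width: 0.0133
```

Contact. Release and rise, then look at the track and the lower tote.

Request:
step_arm:
  series: [0, 0, 0, 0, 0, 0, 1, 0, 0, 0, 0, 0, 0, 1, 0, 0, 0, 0, 0, 0, 1, 0, 0, 0, 0, 0, 0, 1, 0, 0, 0, 0, 0, 0, 1, 0, 0, -0.03, 0, 0, 0, 1, 0, 0, -0.045, 0, 0, 0, 1, 0, 0, -0.045, 0, 0, 0, 1, 0, 0, -0.045, 0, 0, 0, 1, 0, 0, -0.045, 0, 0, 0, 1, 0, 0, -0.045, 0, 0, 0, 1, 0, 0, 0, 0, 0, 0, 1]

```text
t: 10.8
position: [0.4916, 0.0164, 0.2957]
tool_rot: [0.992, 0.125, 0.006, 0.001]
force: [0.2, 0.5, -0.6]
width: 0.0855
```

```bash
python3 -c "
from h import *
go([0.58,0.2,0.28])
d=snap('top','t4')
C=cloud(d); z=C[...,2]
im=d['image'][:,:,::-1]
for nm,cx,cy in (('low',.517,-.28),('top',.488,.016)):
  m=(z>0.054)&(z<0.066)&(abs(C[...,0]-cx)<.16)&(abs(C[...,1]-cy)<.14)
  p=C[m]; print(nm,len(p), cv2.minAreaRect(p[:,:2].astype(np.float32)*1000))
b=cv2.resize(im[165:285,155:430],None,fx=2.9,fy=2.9,interpolation=cv2.INTER_CUBIC)
cv2.imwrite('pics/z4.png',b)
"
```

```text
t 10.8 pos [0.4916 0.0164 0.2957] yang -75.64 tilt 0.7 F [ 0.2  0.5 -0.6] w 0.0855 q7 -1.47
shift [ 0.131  -0.156   0.0167] rows>= 4 per [ 0.0328 -0.039   0.0042]
low 516 ((517.5895385742188, -279.3255615234375), (232.0919952392578, 133.34078979492188), 14.210738182067871)
top 199 ((487.6171569824219, 15.635421752929688), (132.37762451171875, 232.1877899169922), 14.16180419921875)
```

View pics/z4.png

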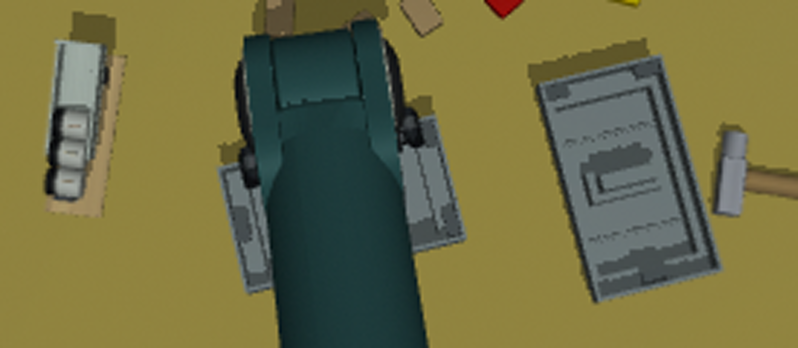

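```bash
python3 -c "
from h import *
d=load('top0'); C=cloud(d); im=d['image'][:,:,::-1]; hsv=cv2.cvtColor(im,cv2.COLOR_BGR2HSV)
z=C[...,2]
m=(z>0.055)&(C[...,0]>.5)&(C[...,0]<.68)&(C[...,1]>.16)&(C[...,1]<.28); m[250:]=0
ys,xs=np.where(m)
print(xs.min(),xs.max(),ys.min(),ys.max()); p=C[m]; print(p.min(0),p.max(0)); print(cv2.minAreaRect(p[:,:2].astype(np.float32)*1000))
print('pot1 guess',onz(d,[[155+ (635-510)/5.5,165+347/5.5],[155+ (640-510)/5.5,165+290/5.5],[155+ (650-510)/5.5,165+238/5.5]],0.07))
go([0.575,0.213,0.28],-95)
"
```

```text
182 191 180 228
[0.50454349 0.25748871 0.05513074] [0.64482742 0.27999383 0.11415261]
((574.6087646484375, 276.5506286621094), (21.77984046936035, 139.89231872558594), 83.17674255371094)
pot1 guess [[0.50311574 0.29351478 0.07      ]
 [0.53395017 0.29216536 0.07      ]
 [0.56229348 0.28799995 0.07      ]]
t 10.85 pos [0.4898 0.0161 0.2925] yang -75.65 tilt 0.39 F [ 0.3  0.1 -0.9] w 0.0858 q7 -1.47
shift [ 0.1313 -0.1697  0.013 ] rows>= 4 per [ 0.0328 -0.0424  0.0032]
turn rz 0.3378 rows>= 3
turn rz -2.8038 rows>= 19
```

```bash
python3 -c "
from h import *
go([0.505,0.29,0.28],-96.8)
"
```

```text
t 10.85 pos [0.4898 0.0161 0.2925] yang -75.65 tilt 0.39 F [ 0.3  0.1 -0.9] w 0.0858 q7 -1.47
shift [ 0.0825 -0.2616  0.0125] rows>= 6 per [ 0.0138 -0.0436  0.0021]
turn rz 0.3692 rows>= 3
turn rz -2.7724 rows>= 19
```

Request:
step_arm:
  series: [0.0138, -0.0436, 0.002, 0, 0, 0, 1, 0.0138, -0.0436, 0.002, 0, 0, 0, 1, 0.0138, -0.0436, 0.002, 0, 0, 0, 1, 0.0138, -0.0436, 0.002, 0, 0, 0, 1, 0.0138, -0.0436, 0.002, 0, 0, 0, 1, 0.0138, -0.0436, 0.002, 0, 0, 0, 1, 0, 0, 0, 0, 0, 0.123, 1, 0, 0, 0, 0, 0, 0.123, 1, 0, 0, 0, 0, 0, 0.123, 1, 0, 0, 0, 0, 0, 0, 1, 0, 0, 0, 0, 0, 0, 1]

```text
t: 11.95
position: [0.5028, 0.2897, 0.2761]
tool_rot: [0.998, -0.058, -0.001, 0.001]
force: [-0.3, -0.5, 0.1]
width: 0.0852
```

```bash
python3 -c "
from h import *
go([0.505,0.29,0.28],-96.8)
d=snap('wrist','w5'); C=cloud(d); z=C[...,2]
im=d['image'][:,:,::-1]; hsv=cv2.cvtColor(im,cv2.COLOR_BGR2HSV)
m=(z>0.066)&(z<0.2)&(C[...,1]>.22)&(C[...,1]<.36)&(C[...,0]<.7)&(C[...,0]>.45); 
n,l,s,ce=cv2.connectedComponentsWithStats(m.astype(np.uint8))
for i in range(1,n):
  if s[i,4]>30:
    p=C[l==i]; print(s[i],p.min(0).round(4),p.max(0).round(4), cv2.minAreaRect(p[:,:2].astype(np.float32)*1000))
"
```

```text
t 11.95 pos [0.5028 0.2897 0.2761] yang -96.59 tilt 0.12 F [-0.3 -0.5  0.1] w 0.0852 q7 -2.4
shift [ 0.0021 -0.0005 -0.0039] rows>= 1 per [ 0.0021 -0.0005 -0.0039]
turn rz 0.0036 rows>= 1
turn rz -3.138 rows>= 22
[ 252   57   45  116 3579] [0.5199 0.2603 0.066 ] [0.6462 0.3172 0.1048] ((582.890625, 289.6593322753906), (45.54936981201172, 122.75422668457031), 83.56116485595703)
[261 174  30  21 602] [0.4928 0.2793 0.0661] [0.5207 0.3173 0.0784] ((506.65771484375, 298.2244873046875), (35.87970733642578, 25.05644989013672), 83.45414733886719)
```

View pics/w5.png

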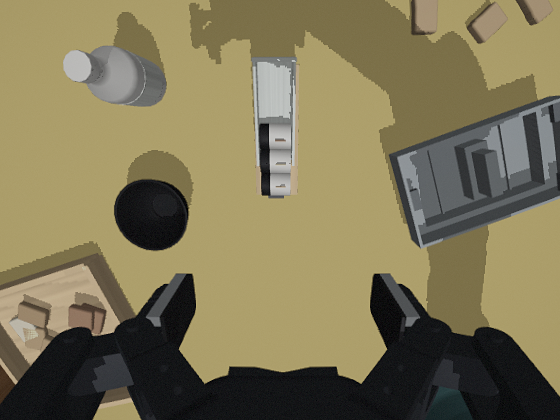

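```bash
python3 -c "
from h import *
d=load('top0'); print(onz(d,[[177.4,228.5]],0.068))
d=load('w5'); im=d['image'][:,:,::-1]
print(onz(d,[[275.5,184.5],[261,184],[290.5,184]],0.068))
cv2.imwrite('pics/z5.png',cv2.resize(im[40:210,220:330],None,fx=3.5,fy=3.5,interpolation=cv2.INTER_CUBIC))
"
```

```text
[[0.50215336 0.29485211 0.068     ]]
[[0.50626715 0.29818033 0.068     ]
 [0.5089596  0.31586462 0.068     ]
 [0.50476014 0.27973662 0.068     ]]
```

View pics/z5.png

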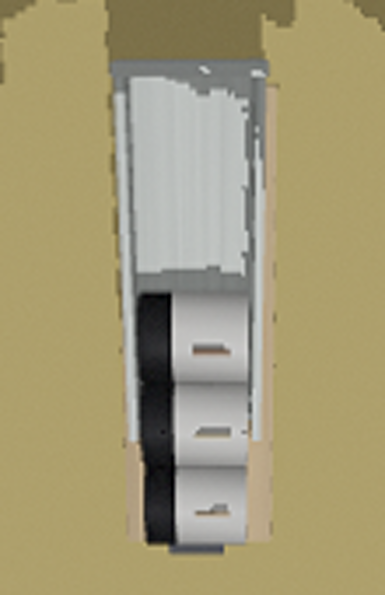

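The picture shows three pots with caps on the +y side; the end pot is at pixel (275,184), about (0.506, 0.297).

```bash
python3 -c "
from h import *
go([0.506,0.2975,0.05],-96.5)
d=load('w5'); print(onz(d,[[151,215],[187,215]],0.06))
"
```

```text
t 12.0 pos [0.503  0.2897 0.2764] yang -96.62 tilt 0.09 F [-0.1 -0.5  0.3] w 0.0856 q7 -2.4
shift [ 0.0024 -0.0083  0.2264] rows>= 5 per [ 0.0005 -0.0017  0.0453]
turn rz -0.0021 rows>= 1
turn rz 3.1394 rows>= 22
[[0.48374498 0.46618419 0.06      ]
 [0.47817465 0.4183946  0.06      ]]
```

Request:
step_arm:
  series: [0.0024, -0.0083, 0.02, 0, 0, 0, 0.75, 0, 0, 0.04, 0, 0, 0, 0.75, 0, 0, 0.04, 0, 0, 0, 0.75, 0, 0, 0.04, 0, 0, 0, 0.75, 0, 0, 0.03, 0, 0, 0, 0.75, 0, 0, 0.025, 0, 0, 0, 0.75, 0, 0, 0.02, 0, 0, 0, 0.75, 0, 0, 0.011, 0, 0, 0, 0.75, 0, 0, 0, 0, 0, 0, 0.75, 0, 0, 0, 0, 0, 0, 0.75]

```text
t: 13.0
position: [0.5072, 0.2982, 0.0519]
tool_rot: [0.998, -0.059, 0.0, -0.0]
force: [-0.2, 1.2, -0.0]
width: 0.0636
```

Request:
step_arm:
  series: [0, 0, 0, 0, 0, 0, 0.3, 0, 0, 0, 0, 0, 0, 0.3, 0, 0, 0, 0, 0, 0, 0, 0, 0, 0, 0, 0, 0, 0, 0, 0, 0, 0, 0, 0, 0, 0, 0, 0, 0, 0, 0, 0, 0, 0, 0, 0, 0, 0, 0]
  squeeze: 30

```text
t: 13.7
position: [0.5081, 0.2962, 0.0536]
tool_rot: [0.998, -0.06, 0.001, 0.001]
force: [-2.4, -4.1, 10.8]
width: -0.0001
```

```bash
python3 -c "
from h import *
go([0.506,0.2975,0.05],-96.5)
d=snap('wrist','w6')
"
```

```text
t 13.7 pos [0.5081 0.2962 0.0536] yang -96.85 tilt 0.19 F [-2.4 -4.1 10.8] w -0.0001 q7 -2.53
shift [-0.0022 -0.0011  0.0036] rows>= 1 per [-0.0022 -0.0011  0.0036]
turn rz -0.0061 rows>= 1
turn rz 3.1355 rows>= 22
```

View pics/w6.png

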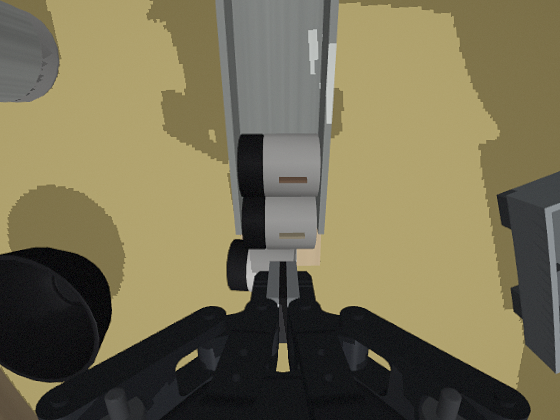

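```bash
python3 -c "
from h import *
d=load('w6'); C=cloud(d)
for uv in [(238,265),(255,280),(262,258),(290,255),(253,170),(253,220),(290,170),(290,210),(283,290),(310,258)]: print(uv,C[uv[1],uv[0]].round(4), d['image'][uv[1],uv[0]])
e=snap('side','s6'); im=e['image'][:,:,::-1]
a=cv2.resize(im[225:325,140:240],None,fx=6,fy=6,interpolation=cv2.INTER_CUBIC); cv2.imwrite('pics/z6.png',a)
b=load('w6')['image'][120:330,200:360,::-1]; cv2.imwrite('pics/z6b.png',cv2.resize(b,None,fx=2.8,fy=2.8,interpolation=cv2.INTER_CUBIC))
"
```

```text
(238, 265) [0.5152 0.3194 0.071 ] [29 32 32]
(255, 280) [0.5162 0.3084 0.0912] [15 17 18]
(262, 258) [0.5171 0.3064 0.0695] [141 140 139]
(290, 255) [0.5168 0.2915 0.069 ] [134 134 133]
(253, 170) [0.566  0.3023 0.0863] [25 24 26]
(253, 220) [0.5417 0.3065 0.0799] [27 24 28]
(290, 170) [0.5642 0.2866 0.0869] [143 143 141]
(290, 210) [0.5438 0.2886 0.0775] [146 144 143]
(283, 290) [0.5181 0.2952 0.106 ] [20 19 21]
(310, 258) [0.483  0.2782 0.0037] [193 174 143]
```

View pics/z6.png

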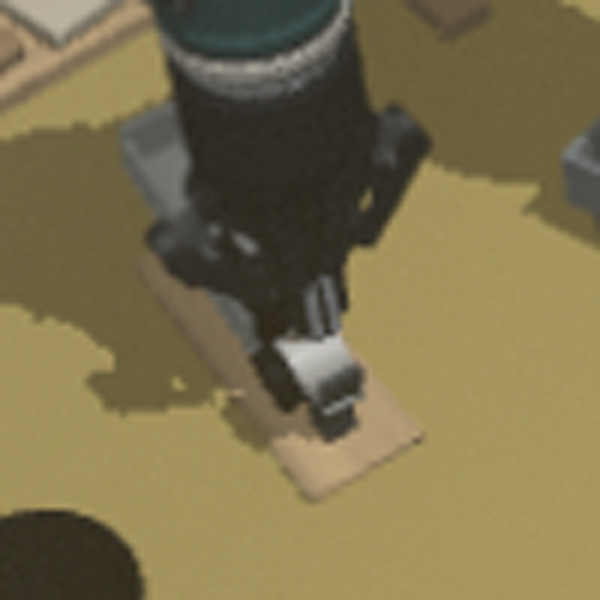

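View pics/z6b.png

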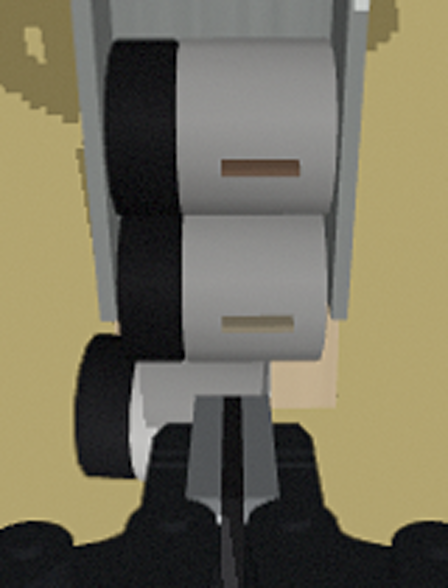

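```bash
python3 -c "
from h import *
d=load('w6'); p=manip.get_obs()['position']
for dz in (0,.01,.02,.03): print(dz,proj(d,p+[0,0,dz]))
e=load('s6')
for dz in (0,.01,.02,.03): print(dz,(proj(e,p+[0,0,dz])-[140,225])*6)
"
```

```text
0 [[282.38923078 258.49579801]]
0.01 [[282.40970019 266.10970774]]
0.02 [[282.4325931  274.61607969]]
0.03 [[282.45835818 284.17825059]]
0 [[324.48080152 356.31551754]]
0.01 [[321.54631001 342.00539464]]
0.02 [[318.57957302 327.51391683]]
0.03 [[315.5801379  312.83801306]]
```

Request:
step_arm:
  series: [0, 0, -0.004, 0, 0, 0, 0, 0, 0, -0.004, 0, 0, 0, 0, 0, 0, -0.004, 0, 0, 0, 0, 0, 0, 0, 0, 0, 0, 0]

```text
t: 14.2
position: [0.507, 0.2984, 0.064]
tool_rot: [0.998, -0.059, 0.0, -0.0]
force: [-0.2, 0.1, -0.4]
width: -0.0
```

```bash
python3 -c "
from h import *
go([0.506,0.2975,0.05],-96.5)
d=snap('wrist','w7')
b=d['image'][120:330,200:360,::-1]; 
e=snap('side','s7'); im=e['image'][:,:,::-1]
a=cv2.resize(im[225:325,140:240],(588,588),interpolation=cv2.INTER_CUBIC); b=cv2.resize(b,None,fx=2.8,fy=2.8,interpolation=cv2.INTER_CUBIC)[:588,:]
o=np.zeros((588,800,3),np.uint8); o[:b.shape[0],:b.shape[1]]=b; o[:350,450:800]=cv2.resize(a,(350,350)); cv2.imwrite('pics/z7.png',o)
"
```

```text
t 14.2 pos [0.507  0.2984 0.064 ] yang -96.76 tilt 0.07 F [-0.2  0.1 -0.4] w -0.0 q7 -2.52
shift [-0.0009  0.001   0.014 ] rows>= 1 per [-0.0009  0.001   0.014 ]
turn rz -0.0046 rows>= 1
turn rz 3.137 rows>= 22
```

View pics/z7.png

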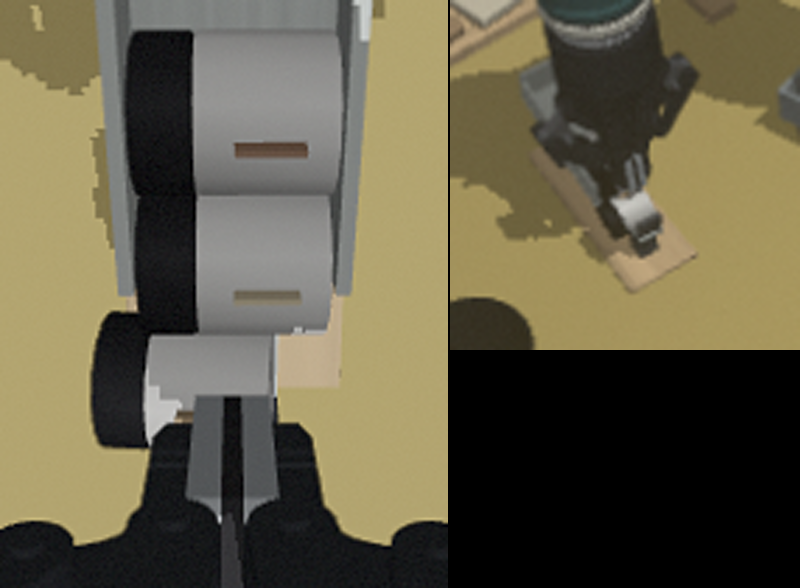

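Request:
step_arm:
  series: [0, 0, -0.01, 0, 0, 0, 0, 0, 0, -0.03, 0, 0, 0, 0, 0, 0, -0.04, 0, 0, 0, 0, 0, 0, -0.04, 0, 0, 0, 0, 0, 0, 0, 0, 0, 0, 0.3, 0, 0, 0, 0, 0, 0, 0.8, 0, 0, 0, 0, 0, 0, 0.8]

```text
t: 15.0
position: [0.5061, 0.2973, 0.1825]
tool_rot: [0.998, -0.059, -0.001, 0.001]
force: [0.7, -0.4, -0.3]
width: 0.0428
```

```bash
cat > track.py <<'E'
from h import *
import sys
tag=sys.argv[1]
go([0.506,0.2975,0.05],-96.5)
d=snap('wrist',tag); C=cloud(d); z=C[...,2]; 
m=(z>0.04)&(z<0.084)&(C[...,1]>.25)&(C[...,1]<.36)&(C[...,0]<.528)&(C[...,0]>.47)
n,l,s,ce=cv2.connectedComponentsWithStats(m.astype(np.uint8))
for i in range(1,n):
  if s[i,4]>30:
    p=C[l==i]; print(s[i],p.min(0).round(4),p.max(0).round(4), cv2.minAreaRect(p[:,:2].astype(np.float32)*1000))
    for zt in (.055,.06,.065,.07,.073):
      q=p[p[:,2]>zt]; 
      if len(q)>20: print(zt,len(q),cv2.minAreaRect(q[:,:2].astype(np.float32)*1000))
u0,v0=proj(d,[0.53,0.295,0.06])[0].astype(int)
b=d['image'][max(0,v0-110):v0+110,max(0,u0-110):u0+110,::-1]
cv2.imwrite(f'pics/z_{tag}.png',cv2.resize(b,None,fx=2.6,fy=2.6,interpolation=cv2.INTER_CUBIC))
E
python3 track.py w8
```

```text
t 15.0 pos [0.5061 0.2973 0.1825] yang -96.78 tilt 0.11 F [ 0.7 -0.4 -0.3] w 0.0428 q7 -2.46
shift [ 0.     -0.0003  0.1325] rows>= 3 per [ 0.     -0.0001  0.0442]
turn rz -0.0049 rows>= 1
turn rz 3.1367 rows>= 22
[ 251  184   51   39 1440] [0.4864 0.2784 0.0408] [0.5279 0.328  0.0797] ((509.22247314453125, 303.6655578613281), (46.35478210449219, 42.78659439086914), 82.97489929199219)
0.055 1410 ((509.22247314453125, 303.6655578613281), (46.35478210449219, 42.78659439086914), 82.97489929199219)
0.06 1337 ((510.0672302246094, 303.21807861328125), (48.69183349609375, 36.50945281982422), 88.46480560302734)
0.065 1250 ((511.717529296875, 303.35809326171875), (46.35478210449219, 37.75877380371094), 82.97489929199219)
0.07 965 ((512.9100341796875, 303.21356201171875), (46.451904296875, 35.170867919921875), 83.20733642578125)
0.073 473 ((517.4365234375, 300.27801513671875), (32.62117004394531, 40.147586822509766), 58.84855651855469)
```

View pics/z_w8.png

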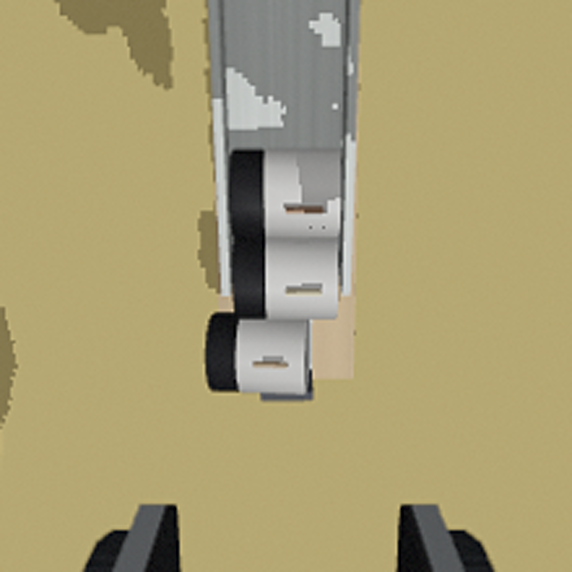

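```bash
python3 -c "
from h import *
d=load('w8'); u0,v0=proj(d,[0.53,0.295,0.06])[0].astype(int); print(u0,v0)
px=lambda x,y:[max(0,u0-110)+(x+.5)/2.6-.5,max(0,v0-110)+(y+.5)/2.6-.5]
print(onz(d,[px(207,352),px(311,357),px(259,355)],0.068))
print(onz(d,[px(231,278),px(340,278)],0.074))
print(onz(d,[px(265,398),px(312,398)],0.06))
"
```

```text
282 179
[[0.51212583 0.32637702 0.068     ]
 [0.50579795 0.28920622 0.068     ]
 [0.50877403 0.30782605 0.068     ]]
[[0.53874619 0.31345293 0.074     ]
 [0.53430214 0.27617342 0.074     ]]
[[0.48965774 0.30829878 0.06      ]
 [0.48754845 0.29061127 0.06      ]]
```

The end pot is still on the rail but shifted about 10 mm towards +y: the pads probably slipped over its top because I gripped too high. I'll regrip centred on it and deeper, closing in stages.

Request:
step_arm:
  series: [0, -0.0102, 0, 0, 0, 0, 0.85, 0, 0, 0.03, 0, 0, 0, 0.85, 0, 0, 0.03, 0, 0, 0, 0.85, 0, 0, 0.03, 0, 0, 0, 0.85, 0, 0, 0.025, 0, 0, 0, 0.85, 0, 0, 0.02, 0, 0, 0, 0.85, 0, 0, 0.007, 0, 0, 0, 0.85, 0, 0, 0, 0, 0, 0, 0.85, 0, 0, 0, 0, 0, 0, 0.6, 0, 0, 0, 0, 0, 0, 0.6]

```text
t: 16.05
position: [0.5087, 0.3087, 0.0425]
tool_rot: [0.998, -0.059, 0.001, -0.001]
force: [0.0, -0.7, 0.6]
width: 0.0513
```

```bash
python3 track.py w9
```

```text
t 16.05 pos [0.5087 0.3087 0.0425] yang -96.77 tilt 0.12 F [ 0.  -0.7  0.6] w 0.0513 q7 -2.55
shift [-0.0013  0.0114 -0.0075] rows>= 1 per [-0.0013  0.0114 -0.0075]
turn rz -0.0048 rows>= 1
turn rz 3.1368 rows>= 22
[ 246  246  100   58 3977] [0.4858 0.278  0.0499] [0.528  0.3279 0.0796] ((509.23992919921875, 303.9541931152344), (46.506561279296875, 43.93391036987305), 82.01507568359375)
0.055 3967 ((509.23992919921875, 303.9541931152344), (46.506561279296875, 43.93391036987305), 82.01507568359375)
0.06 3859 ((512.5938720703125, 303.31463623046875), (47.44095230102539, 35.48585891723633), 84.14054107666016)
0.065 3718 ((512.5938720703125, 303.31463623046875), (47.44095230102539, 35.48585891723633), 84.14054107666016)
0.07 2821 ((514.1218872070312, 303.2965087890625), (46.02546310424805, 35.043670654296875), 80.73941040039062)
0.073 1417 ((518.0811157226562, 300.99066162109375), (34.366146087646484, 39.32802963256836), 59.53199768066406)
[197 264  36  50 545] [0.5003 0.333  0.0669] [0.5232 0.3471 0.084 ] ((513.394287109375, 335.72686767578125), (22.5593204498291, 13.5762357711792), 29.
[... 581 characters left out ...]
 [0.4944 0.2691 0.0667] [0.5163 0.2847 0.084 ] ((507.1637878417969, 281.6018981933594), (13.723875999450684, 22.41598892211914), 45.45322036743164)
0.055 541 ((507.1637878417969, 281.6018981933594), (13.723875999450684, 22.41598892211914), 45.45322036743164)
0.06 541 ((507.1637878417969, 281.6018981933594), (13.723875999450684, 22.41598892211914), 45.45322036743164)
0.065 541 ((507.1637878417969, 281.6018981933594), (13.723875999450684, 22.41598892211914), 45.45322036743164)
0.07 502 ((507.1637878417969, 281.6018981933594), (13.723875999450684, 22.41598892211914), 45.45322036743164)
0.073 429 ((507.1637878417969, 281.6018981933594), (13.723875999450684, 22.41598892211914), 45.45322036743164)
```

View pics/w9.png

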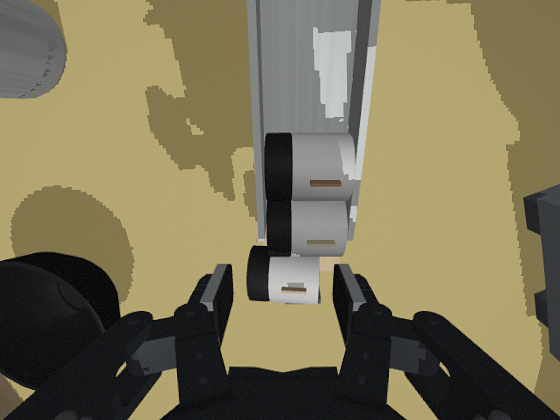

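The fingertips at this opening stand about z=0.067, higher than assumed, so only a few mm overlap the pot. I'll go lower before closing, and close only part way.

Request:
step_arm:
  series: [0, 0, 0.009, 0, 0, 0, 0.6, 0, 0, 0, 0, 0, 0, 0.6, 0, 0, 0, 0, 0, 0, 0.3, 0, 0, 0, 0, 0, 0, 0.3, 0, 0, 0, 0, 0, 0, 0.3, 0, 0, 0, 0, 0, 0, 0.3, 0, 0, 0, 0, 0, 0, 0.3]
  squeeze: 30

```text
t: 16.8
position: [0.5079, 0.3081, 0.0324]
tool_rot: [0.998, -0.059, -0.0, -0.0]
force: [-0.4, -0.4, 0.0]
width: 0.0358
```

```bash
python3 track.py w10|head -5
```

```text
t 16.8 pos [0.5079 0.3081 0.0324] yang -96.77 tilt 0.0 F [-0.4 -0.4  0. ] w 0.0358 q7 -2.56
shift [-0.0006  0.0107 -0.0176] rows>= 1 per [-0.0006  0.0107 -0.0176]
turn rz -0.0048 rows>= 1
turn rz 3.1368 rows>= 22
[ 209  252  148   78 6021] [0.494  0.2762 0.0535] [0.528  0.3392 0.084 ] ((510.9891662597656, 307.6671142578125), (33.98172378540039, 62.96727752685547), 0.03977502882480621)
```

View pics/w10.png

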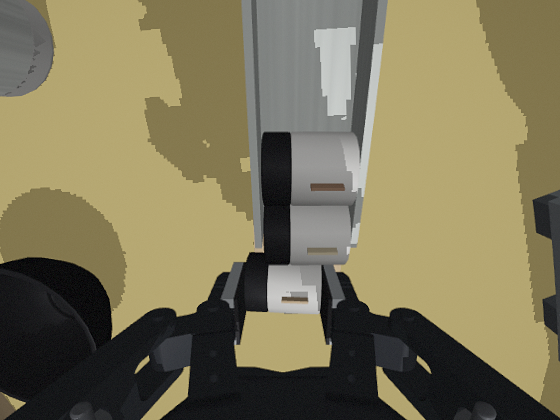

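Now gripped at 35.8 mm. Lifting straight up.

Request:
step_arm:
  series: [0, 0, -0.01, 0, 0, 0, 0.3, 0, 0, -0.02, 0, 0, 0, 0.3, 0, 0, -0.03, 0, 0, 0, 0.3, 0, 0, -0.03, 0, 0, 0, 0.3, 0, 0, -0.03, 0, 0, 0, 0.3, 0, 0, 0, 0, 0, -0.122, 0.3, 0, 0, 0, 0, 0, -0.122, 0.3, 0, 0, 0, 0, 0, -0.122, 0.3, 0, 0, 0, 0, 0, 0, 0.3]

```text
t: 17.75
position: [0.5081, 0.3079, 0.1531]
tool_rot: [0.992, 0.124, 0.0, -0.0]
force: [0.4, -0.4, -0.1]
width: 0.0355
```

```bash
python3 -c "
from h import *
go([0.5878,-0.261,0.155],-75.75)
snap('wrist','w11')"
```

```text
t 17.75 pos [0.5081 0.3079 0.1531] yang -75.8 tilt 0.04 F [ 0.4 -0.4 -0.1] w 0.0355 q7 -2.16
shift [-0.0623  0.571  -0.0021] rows>= 12 per [-0.0052  0.0476 -0.0002]
turn rz -0.0009 rows>= 1
turn rz 3.1407 rows>= 22
```

View pics/w11.png

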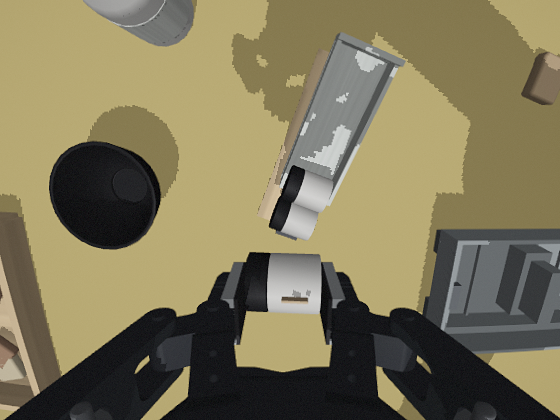

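The pot is held and the next one has rolled to the stop. Moving to the lower tote.

Request:
step_arm:
  series: [-0.0052, 0.0476, 0, 0, 0, 0, 0.3, -0.0052, 0.0476, 0, 0, 0, 0, 0.3, -0.0052, 0.0476, 0, 0, 0, 0, 0.3, -0.0052, 0.0476, 0, 0, 0, 0, 0.3, -0.0052, 0.0476, 0, 0, 0, 0, 0.3, -0.0052, 0.0476, 0, 0, 0, 0, 0.3, -0.0052, 0.0476, 0, 0, 0, 0, 0.3, -0.0052, 0.0476, 0, 0, 0, 0, 0.3, -0.0052, 0.0476, 0, 0, 0, 0, 0.3, -0.0052, 0.0476, 0, 0, 0, 0, 0.3, -0.0052, 0.0476, 0, 0, 0, 0, 0.3, -0.0052, 0.0476, 0, 0, 0, 0, 0.3]

```text
t: 19.0
position: [0.5875, -0.2631, 0.1528]
tool_rot: [0.993, 0.122, 0.0, 0.0]
force: [1.0, -0.5, -0.6]
width: 0.0356
```

Request:
step_arm:
  series: [0, 0, 0, 0, 0, 0, 0.3, 0, 0, 0, 0, 0, 0, 0.3]

```text
t: 19.2
position: [0.587, -0.2626, 0.1521]
tool_rot: [0.993, 0.121, -0.0, -0.0]
force: [-0.4, 0.5, -0.8]
width: 0.0357
```

```bash
python3 -c "
from h import *
go([0.5878,-0.261,-0.002],-75.75)
d=snap('top','t11'); C=cloud(d); z=C[...,2]
m=(z>0.054)&(z<0.066)&(abs(C[...,0]-.517)<.16)&(abs(C[...,1]+.28)<.14)
p=C[m]; print(len(p), cv2.minAreaRect(p[:,:2].astype(np.float32)*1000))
d=snap('wrist','w12'); C=cloud(d); z=C[...,2]
m=(z>0.054)&(z<0.066)&(abs(C[...,0]-.517)<.16)&(abs(C[...,1]+.28)<.14)
p=C[m]; print(len(p), cv2.minAreaRect(p[:,:2].astype(np.float32)*1000))
"
```

```text
t 19.2 pos [ 0.587  -0.2626  0.1521] yang -76.11 tilt 0.03 F [-0.4  0.5 -0.8] w 0.0357 q7 -1.14
shift [ 0.0012 -0.0013  0.1541] rows>= 4 per [ 0.0003 -0.0003  0.0385]
turn rz -0.0064 rows>= 1
turn rz 3.1352 rows>= 22
246 ((510.9410705566406, -253.2135772705078), (232.2867889404297, 79.12553405761719), 13.959770202636719)
2152 ((573.2696533203125, -265.09521484375), (115.42190551757812, 133.2891845703125), 14.204821586608887)
```

View pics/w12.png

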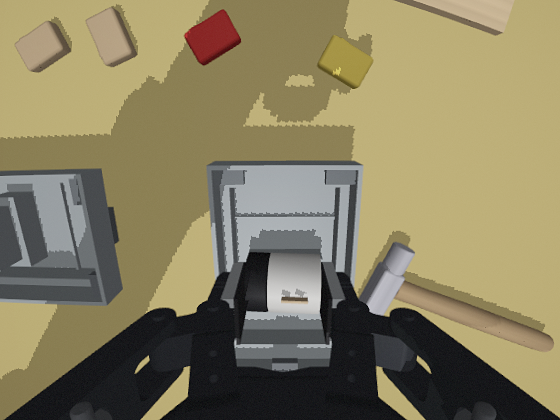

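Request:
step_arm:
  series: [0.0012, -0.0013, 0.02, 0, 0, -0.006, 0.3, 0, 0, 0.03, 0, 0, 0, 0.3, 0, 0, 0.03, 0, 0, 0, 0.3, 0, 0, 0.03, 0, 0, 0, 0.3, 0, 0, 0.02, 0, 0, 0, 0.3, 0, 0, 0, 0, 0, 0, 0.3]

```text
t: 19.9
position: [0.5864, -0.2565, 0.0196]
tool_rot: [0.992, 0.128, -0.002, -0.002]
force: [-0.2, -0.2, -1.0]
width: 0.0361
```

Request:
step_arm:
  series: [0, 0, 0.008, 0, 0, 0, 0.3, 0, 0, 0.008, 0, 0, 0, 0.3, 0, 0, 0.005, 0, 0, 0, 0.3, 0, 0, 0, 0, 0, 0, 0.3, 0, 0, 0, 0, 0, 0, 0.3]

```text
t: 20.4
position: [0.5886, -0.2597, 0.0017]
tool_rot: [0.992, 0.126, 0.0, 0.0]
force: [-0.7, -0.1, -0.4]
width: 0.0358
```

Request:
step_arm:
  series: [0, 0, 0.004, 0, 0, 0, 0.3, 0, 0, 0.002, 0, 0, 0, 0.3, 0, 0, 0, 0, 0, 0, 0.3, 0, 0, 0, 0, 0, 0, 0.3]

```text
t: 20.8
position: [0.5883, -0.2595, -0.0047]
tool_rot: [0.992, 0.127, -0.0, -0.0]
force: [-0.0, 0.5, -0.4]
width: 0.0358
```

Release with a small opening and rise.

Request:
step_arm:
  series: [0, 0, 0, 0, 0, 0, 0.55, 0, 0, 0, 0, 0, 0, 0.55, 0, 0, 0, 0, 0, 0, 0.55, 0, 0, 0, 0, 0, 0, 0.55, 0, 0, -0.02, 0, 0, 0, 0.55, 0, 0, -0.04, 0, 0, 0, 0.55, 0, 0, -0.05, 0, 0, 0, 0.75, 0, 0, -0.05, 0, 0, 0, 0.75, 0, 0, 0, 0, 0, 0, 0.75]

```text
t: 21.7
position: [0.5932, -0.2608, 0.1637]
tool_rot: [0.992, 0.127, 0.006, 0.004]
force: [1.4, -0.6, -0.3]
width: 0.0641
```

```bash
python3 -c "
from h import *
go([0.506,0.298,0.16],-96.8)
snap('wrist','w13')"
```

```text
t 21.7 pos [ 0.5932 -0.2608  0.1637] yang -75.47 tilt 0.81 F [ 1.4 -0.6 -0.3] w 0.0641 q7 -1.13
shift [ 5.590e-02 -5.628e-01 -5.000e-04] rows>= 12 per [ 0.0047 -0.0469 -0.    ]
turn rz 0.3724 rows>= 3
turn rz -2.7692 rows>= 19
```

View pics/w13.png

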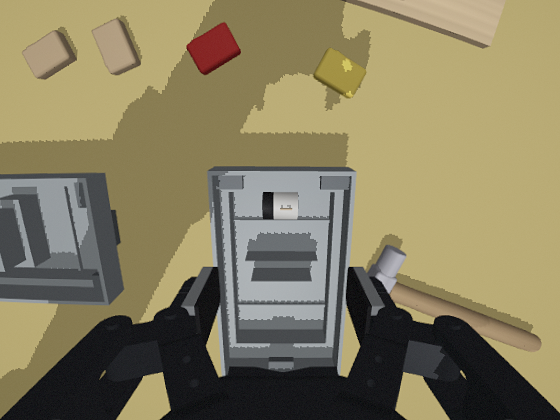

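Pot 1 lies in the far trough at (281,205). Back for pot 2.

Request:
step_arm:
  series: [0.0047, -0.0469, 0, 0, 0, 0, 0.75, 0.0047, -0.0469, 0, 0, 0, 0, 0.75, 0.0047, -0.0469, 0, 0, 0, 0, 0.75, 0.0047, -0.0469, 0, 0, 0, 0, 0.75, 0.0047, -0.0469, 0, 0, 0, 0, 0.75, 0.0047, -0.0469, 0, 0, 0, 0, 0.75, 0.0047, -0.0469, 0, 0, 0, 0, 0.75, 0.0047, -0.0469, 0, 0, 0, 0, 0.75, 0.0047, -0.0469, 0, 0, 0, 0, 0.75, 0.0047, -0.0469, 0, 0, 0, 0, 0.75, 0.0047, -0.0469, 0, 0, 0, 0, 0.75, 0.0047, -0.0469, 0, 0, 0, 0, 0.75]

```text
t: 22.95
position: [0.5004, 0.3006, 0.1539]
tool_rot: [0.992, 0.126, -0.001, 0.001]
force: [0.8, -0.3, 0.1]
width: 0.064
```

Request:
step_arm:
  series: [0, 0, 0, 0, 0, 0.124, 0.75, 0, 0, 0, 0, 0, 0.124, 0.75, 0, 0, 0, 0, 0, 0.124, 0.75, 0, 0, 0, 0, 0, 0, 0.75, 0, 0, 0, 0, 0, 0, 0.75]

```text
t: 23.45
position: [0.5011, 0.2991, 0.1544]
tool_rot: [0.998, -0.058, -0.001, 0.001]
force: [0.2, 0.4, -0.1]
width: 0.0643
```

```bash
sed -i 's/go(\[0.506,0.2975,0.05\]/go([0.507,0.298,0.032]/' track.py; python3 track.py w14
```

```text
t 23.45 pos [0.5011 0.2991 0.1544] yang -96.6 tilt 0.1 F [ 0.2  0.4 -0.1] w 0.0643 q7 -2.48
shift [0.0061 0.0003 0.1224] rows>= 3 per [0.002  0.0001 0.0408]
turn rz -0.0017 rows>= 1
turn rz 3.1399 rows>= 22
[ 261  185   45   43 1678] [0.4862 0.2783 0.057 ] [0.528  0.3172 0.0796] ((508.219970703125, 298.15234375), (35.85774230957031, 42.73621368408203), 83.67347717285156)
0.055 1678 ((508.219970703125, 298.15234375), (35.85774230957031, 42.73621368408203), 83.67347717285156)
0.06 1611 ((510.5707092285156, 297.8917236328125), (35.85774230957031, 38.00594711303711), 83.67347717285156)
0.065 1530 ((510.95526123046875, 297.8485107421875), (35.76838302612305, 37.33002471923828), 83.487548828125)
0.07 1211 ((512.6991577148438, 297.66571044921875), (35.76839828491211, 33.864200592041016), 83.40987396240234)
0.073 661 ((513.9180297851562, 297.4231872558594), (36.58201599121094, 29.860013961791992), 86.25774383544922)
```

View pics/z_w14.png

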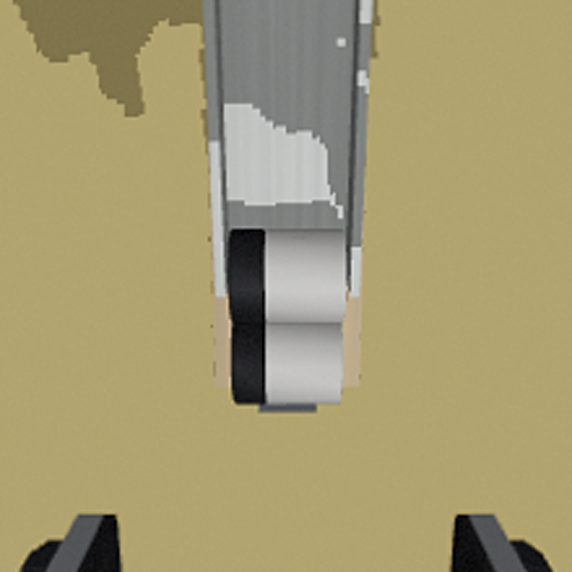

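Request:
step_arm:
  series: [0.006, 0.0003, 0.01, 0, 0, 0, 0.75, 0, 0, 0.03, 0, 0, 0, 0.75, 0, 0, 0.03, 0, 0, 0, 0.75, 0, 0, 0.025, 0, 0, 0, 0.75, 0, 0, 0.018, 0, 0, 0, 0.75, 0, 0, 0.01, 0, 0, 0, 0.75, 0, 0, 0, 0, 0, 0, 0.75, 0, 0, 0, 0, 0, 0, 0.75]

```text
t: 24.3
position: [0.508, 0.2986, 0.0326]
tool_rot: [0.998, -0.059, 0.0, -0.0]
force: [0.7, -0.2, 0.6]
width: 0.064
```

Request:
step_arm:
  series: [0, 0, 0, 0, 0, 0, 0.55, 0, 0, 0, 0, 0, 0, 0.3, 0, 0, 0, 0, 0, 0, 0.3, 0, 0, 0, 0, 0, 0, 0.3, 0, 0, 0, 0, 0, 0, 0.3, 0, 0, 0, 0, 0, 0, 0.3, 0, 0, 0, 0, 0, 0, 0.3]
  squeeze: 30

```text
t: 25.0
position: [0.5083, 0.2988, 0.0335]
tool_rot: [0.998, -0.059, 0.001, -0.0]
force: [-1.1, -0.8, 5.5]
width: 0.035
```

Request:
step_arm:
  series: [0, 0, -0.01, 0, 0, 0, 0.3, 0, 0, -0.02, 0, 0, 0, 0.3, 0, 0, -0.03, 0, 0, 0, 0.3, 0, 0, -0.03, 0, 0, 0, 0.3, 0, 0, -0.03, 0, 0, 0, 0.3, 0, 0, 0, 0, 0, -0.122, 0.3, 0, 0, 0, 0, 0, -0.122, 0.3, 0, 0, 0, 0, 0, -0.122, 0.3, 0, 0, 0, 0, 0, 0, 0.3]

```text
t: 25.9
position: [0.5074, 0.2982, 0.1527]
tool_rot: [0.992, 0.124, -0.0, -0.0]
force: [0.5, -0.7, -1.0]
width: 0.0352
```

```bash
python3 -c "
from h import *
go([0.446,-0.297,0.155],-75.75)
snap('wrist','w15')"
```

```text
t 25.9 pos [0.5074 0.2982 0.1527] yang -75.79 tilt 0.02 F [ 0.5 -0.7 -1. ] w 0.0352 q7 -2.15
shift [-0.2056  0.5619 -0.0023] rows>= 12 per [-0.0171  0.0468 -0.0002]
turn rz -0.0007 rows>= 1
turn rz 3.1409 rows>= 22
```

View pics/w15.png

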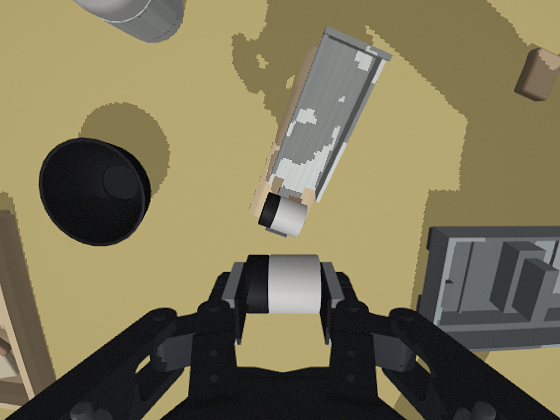

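Pot 2 is held; one pot is left on the track. Moving to the near trough.

Request:
step_arm:
  series: [-0.0171, 0.0468, 0, 0, 0, 0, 0.3, -0.0171, 0.0468, 0, 0, 0, 0, 0.3, -0.0171, 0.0468, 0, 0, 0, 0, 0.3, -0.0171, 0.0468, 0, 0, 0, 0, 0.3, -0.0171, 0.0468, 0, 0, 0, 0, 0.3, -0.0171, 0.0468, 0, 0, 0, 0, 0.3, -0.0171, 0.0468, 0, 0, 0, 0, 0.3, -0.0171, 0.0468, 0, 0, 0, 0, 0.3, -0.0171, 0.0468, 0, 0, 0, 0, 0.3, -0.0171, 0.0468, 0, 0, 0, 0, 0.3, -0.0171, 0.0468, 0, 0, 0, 0, 0.3, -0.0171, 0.0468, 0, 0, 0, 0, 0.3]

```text
t: 27.15
position: [0.4458, -0.2983, 0.1528]
tool_rot: [0.993, 0.122, 0.0, 0.0]
force: [1.3, -0.3, 0.3]
width: 0.0353
```

Request:
step_arm:
  series: [0, 0, 0, 0, 0, 0, 0.3, 0, 0, 0, 0, 0, 0, 0.3]

```text
t: 27.35
position: [0.4458, -0.2972, 0.1522]
tool_rot: [0.993, 0.121, -0.0, -0.0]
force: [0.7, 0.5, -1.2]
width: 0.0354
```

```bash
python3 -c "
from h import *
go([0.446,-0.297,-0.005],-75.75)
d=snap('top','t15'); C=cloud(d); z=C[...,2]
m=(z>0.054)&(z<0.066)&(abs(C[...,0]-.517)<.16)&(abs(C[...,1]+.28)<.14)
p=C[m]; print(len(p), cv2.minAreaRect(p[:,:2].astype(np.float32)*1000))
snap('wrist','w16')"
```

```text
t 27.35 pos [ 0.4458 -0.2972  0.1522] yang -76.1 tilt 0.03 F [ 0.7  0.5 -1.2] w 0.0354 q7 -0.94
shift [ 3.000e-04 -1.000e-04  1.572e-01] rows>= 4 per [ 0.0001 -0.      0.0393]
turn rz -0.0061 rows>= 1
turn rz 3.1355 rows>= 22
417 ((517.4199829101562, -279.80706787109375), (231.35870361328125, 133.7469940185547), 14.252696990966797)
```

View pics/w16.png

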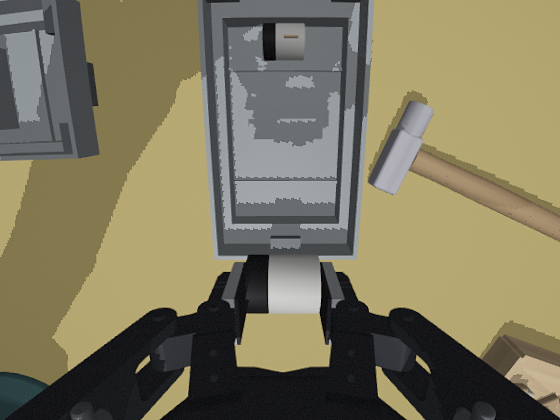

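Request:
step_arm:
  series: [0, 0, 0.03, 0, 0, -0.006, 0.3, 0, 0, 0.03, 0, 0, 0, 0.3, 0, 0, 0.03, 0, 0, 0, 0.3, 0, 0, 0.025, 0, 0, 0, 0.3, 0, 0, 0.015, 0, 0, 0, 0.3, 0, 0, 0.01, 0, 0, 0, 0.3, 0, 0, 0.008, 0, 0, 0, 0.3, 0, 0, 0, 0, 0, 0, 0.3, 0, 0, 0, 0, 0, 0, 0.3]

```text
t: 28.35
position: [0.447, -0.2965, 0.005]
tool_rot: [0.992, 0.127, 0.0, 0.0]
force: [0.5, -0.5, -0.1]
width: 0.0348
```

Request:
step_arm:
  series: [0, 0, 0.004, 0, 0, 0, 0.3, 0, 0, 0.003, 0, 0, 0, 0.3, 0, 0, 0, 0, 0, 0, 0.3, 0, 0, 0, 0, 0, 0, 0.3]

```text
t: 28.75
position: [0.4464, -0.2964, -0.0026]
tool_rot: [0.992, 0.126, -0.0, 0.0]
force: [-0.6, 0.5, 0.5]
width: 0.0357
```

Request:
step_arm:
  series: [0, 0, 0.002, 0, 0, 0, 0.3, 0, 0, 0, 0, 0, 0, 0.55, 0, 0, 0, 0, 0, 0, 0.55, 0, 0, 0, 0, 0, 0, 0.55, 0, 0, 0, 0, 0, 0, 0.55, 0, 0, -0.02, 0, 0, 0, 0.55, 0, 0, -0.04, 0, 0, 0, 0.55, 0, 0, -0.05, 0, 0, 0, 0.75, 0, 0, -0.05, 0, 0, 0, 0.75, 0, 0, 0, 0, 0, 0, 0.75]

```text
t: 29.75
position: [0.4505, -0.2986, 0.1624]
tool_rot: [0.992, 0.127, 0.005, 0.004]
force: [0.5, -0.5, 0.1]
width: 0.0639
```

```bash
python3 -c "
from h import *
go([0.507,0.298,0.155],-96.8)
"
```

```text
t 29.75 pos [ 0.4505 -0.2986  0.1624] yang -75.47 tilt 0.75 F [ 0.5 -0.5  0.1] w 0.0639 q7 -0.93
shift [ 0.2043 -0.5634  0.0036] rows>= 12 per [ 0.017  -0.0469  0.0003]
turn rz 0.3723 rows>= 3
turn rz -2.7692 rows>= 19
```

Request:
step_arm:
  series: [0.017, -0.0469, 0, 0, 0, 0, 0.75, 0.017, -0.0469, 0, 0, 0, 0, 0.75, 0.017, -0.0469, 0, 0, 0, 0, 0.75, 0.017, -0.0469, 0, 0, 0, 0, 0.75, 0.017, -0.0469, 0, 0, 0, 0, 0.75, 0.017, -0.0469, 0, 0, 0, 0, 0.75, 0.017, -0.0469, 0, 0, 0, 0, 0.75, 0.017, -0.0469, 0, 0, 0, 0, 0.75, 0.017, -0.0469, 0, 0, 0, 0, 0.75, 0.017, -0.0469, 0, 0, 0, 0, 0.75, 0.017, -0.0469, 0, 0, 0, 0, 0.75, 0.017, -0.0469, 0, 0, 0, 0, 0.75]

```text
t: 30.95
position: [0.5024, 0.3014, 0.1551]
tool_rot: [0.992, 0.126, -0.0, 0.0]
force: [2.0, -0.5, 0.6]
width: 0.0642
```

Request:
step_arm:
  series: [0, 0, 0, 0, 0, 0.124, 0.75, 0, 0, 0, 0, 0, 0.124, 0.75, 0, 0, 0, 0, 0, 0.124, 0.75, 0, 0, 0, 0, 0, 0, 0.75, 0, 0, 0, 0, 0, 0, 0.75]

```text
t: 31.45
position: [0.5024, 0.2996, 0.1552]
tool_rot: [0.998, -0.058, -0.0, 0.0]
force: [-0.1, -0.2, 0.6]
width: 0.064
```

```bash
python3 track.py w17; python3 -c "
from h import *
d=snap('top','t17'); cv2.imwrite('pics/z17.png',cv2.resize(d['image'][150:290,150:430,::-1],None,fx=2.8,fy=2.8,interpolation=cv2.INTER_CUBIC))"
```

```text
t 31.45 pos [0.5024 0.2996 0.1552] yang -96.6 tilt 0.02 F [-0.1 -0.2  0.6] w 0.064 q7 -2.49
shift [0.0048 0.001  0.1232] rows>= 3 per [0.0016 0.0003 0.0411]
turn rz -0.0017 rows>= 1
turn rz 3.1399 rows>= 22
[ 262  180   43   49 1741] [0.4863 0.2796 0.0448] [0.5279 0.3176 0.0757] ((508.02362060546875, 298.6672058105469), (35.90852355957031, 42.243370056152344), 83.9749526977539)
0.055 1553 ((505.75299072265625, 299.0333557128906), (35.89714813232422, 37.516239166259766), 83.43115997314453)
0.06 1399 ((506.392578125, 298.8476257324219), (35.90757369995117, 29.64642906188965), 83.93685150146484)
0.065 1254 ((506.9590148925781, 298.8956298828125), (35.982112884521484, 25.68925666809082), 83.21806335449219)
0.07 936 ((506.8266906738281, 299.0198059082031), (35.55771255493164, 22.987491607666016), 84.6602554321289)
0.073 392 ((506.829345703125, 299.0781555175781), (35.79133224487305, 14.525897979736328), 87.44569396972656)
```

View pics/z_w17.png

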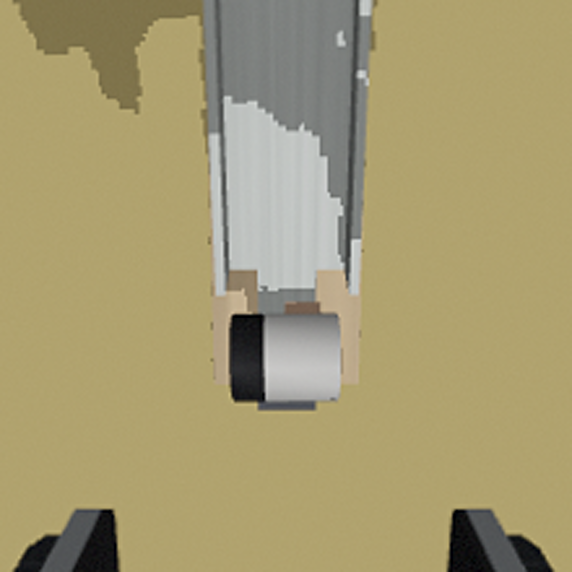

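View pics/z17.png

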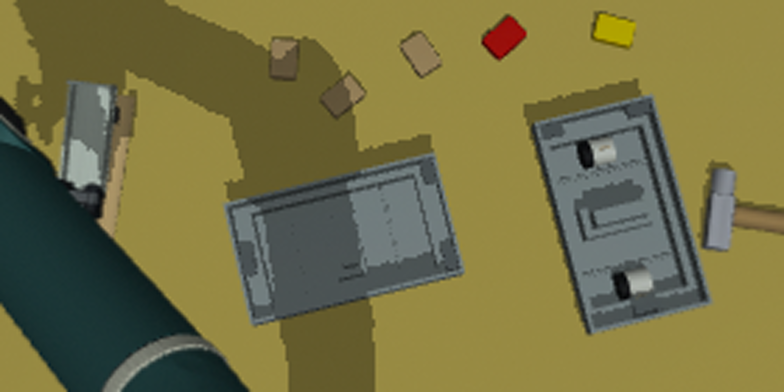

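Two pots lie in the lower tote at (595,152) and (632,283). Taking the last one.

Request:
step_arm:
  series: [0.005, 0.0003, 0.01, 0, 0, 0, 0.75, 0, 0, 0.03, 0, 0, 0, 0.75, 0, 0, 0.03, 0, 0, 0, 0.75, 0, 0, 0.025, 0, 0, 0, 0.75, 0, 0, 0.018, 0, 0, 0, 0.75, 0, 0, 0.01, 0, 0, 0, 0.75, 0, 0, 0, 0, 0, 0, 0.75, 0, 0, 0, 0, 0, 0, 0.75]

```text
t: 32.35
position: [0.5079, 0.299, 0.0327]
tool_rot: [0.998, -0.059, 0.0, -0.0]
force: [0.5, -0.2, 1.0]
width: 0.064
```

Request:
step_arm:
  series: [0, 0, 0, 0, 0, 0, 0.55, 0, 0, 0, 0, 0, 0, 0.3, 0, 0, 0, 0, 0, 0, 0.3, 0, 0, 0, 0, 0, 0, 0.3, 0, 0, 0, 0, 0, 0, 0.3, 0, 0, 0, 0, 0, 0, 0.3, 0, 0, 0, 0, 0, 0, 0.3]

```text
t: 33.05
position: [0.5082, 0.2991, 0.0334]
tool_rot: [0.998, -0.059, 0.001, -0.0]
force: [-1.1, -0.4, 6.2]
width: 0.0355
```

Request:
step_arm:
  series: [0, 0, -0.01, 0, 0, 0, 0.3, 0, 0, -0.02, 0, 0, 0, 0.3, 0, 0, -0.03, 0, 0, 0, 0.3, 0, 0, -0.03, 0, 0, 0, 0.3, 0, 0, -0.03, 0, 0, 0, 0.3, 0, 0, 0, 0, 0, -0.122, 0.3, 0, 0, 0, 0, 0, -0.122, 0.3, 0, 0, 0, 0, 0, -0.122, 0.3, 0, 0, 0, 0, 0, 0, 0.3]

```text
t: 33.95
position: [0.5074, 0.2986, 0.1527]
tool_rot: [0.992, 0.124, -0.0, -0.0]
force: [1.1, -0.2, -1.2]
width: 0.0355
```

```bash
python3 -c "
from h import *
go([0.550,-0.2706,0.155],-75.75)
"
```

```text
t 33.95 pos [0.5074 0.2986 0.1527] yang -75.79 tilt 0.02 F [ 1.1 -0.2 -1.2] w 0.0355 q7 -2.16
shift [-0.0984  0.5623 -0.0024] rows>= 12 per [-0.0082  0.0469 -0.0002]
turn rz -0.0008 rows>= 1
turn rz 3.1408 rows>= 22
```

Request:
step_arm:
  series: [-0.0082, 0.0469, 0, 0, 0, 0, 0.3, -0.0082, 0.0469, 0, 0, 0, 0, 0.3, -0.0082, 0.0469, 0, 0, 0, 0, 0.3, -0.0082, 0.0469, 0, 0, 0, 0, 0.3, -0.0082, 0.0469, 0, 0, 0, 0, 0.3, -0.0082, 0.0469, 0, 0, 0, 0, 0.3, -0.0082, 0.0469, 0, 0, 0, 0, 0.3, -0.0082, 0.0469, 0, 0, 0, 0, 0.3, -0.0082, 0.0469, 0, 0, 0, 0, 0.3, -0.0082, 0.0469, 0, 0, 0, 0, 0.3, -0.0082, 0.0469, 0, 0, 0, 0, 0.3, -0.0082, 0.0469, 0, 0, 0, 0, 0.3]

```text
t: 35.15
position: [0.5499, -0.2729, 0.1527]
tool_rot: [0.993, 0.122, 0.0, 0.0]
force: [-0.2, 1.3, -0.6]
width: 0.0353
```

Request:
step_arm:
  series: [0, 0, 0, 0, 0, -0.006, 0.3, 0, 0, 0, 0, 0, 0, 0.3]

```text
t: 35.35
position: [0.5495, -0.2722, 0.1521]
tool_rot: [0.992, 0.124, -0.0, -0.0]
force: [0.3, 1.1, -0.6]
width: 0.035
```

```bash
python3 -c "
from h import *
go([0.550,-0.2706,-0.002],-75.75)
d=snap('top','t18'); C=cloud(d); z=C[...,2]
m=(z>0.054)&(z<0.066)&(abs(C[...,0]-.517)<.16)&(abs(C[...,1]+.28)<.14)
p=C[m]; print(len(p), cv2.minAreaRect(p[:,:2].astype(np.float32)*1000))
snap('wrist','w18')"
```

```text
t 35.35 pos [ 0.5495 -0.2722  0.1521] yang -75.77 tilt 0.04 F [ 0.3  1.1 -0.6] w 0.035 q7 -1.11
shift [ 0.0009 -0.0014  0.1541] rows>= 4 per [ 0.0002 -0.0003  0.0385]
turn rz -0.0004 rows>= 1
turn rz 3.1412 rows>= 22
310 ((514.31396484375, -266.88458251953125), (231.9394989013672, 108.52498626708984), 14.021955490112305)
```

View pics/w18.png

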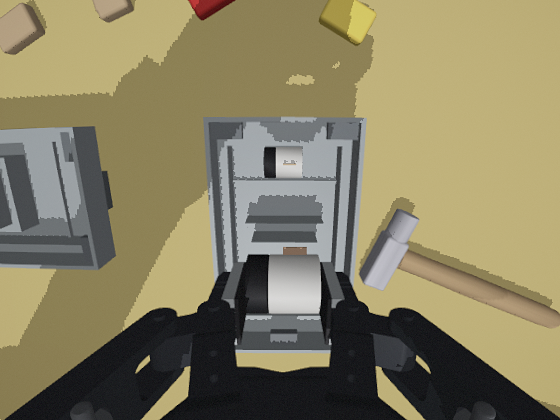

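Request:
step_arm:
  series: [0.0015, -0.0014, 0.03, 0, 0, 0, 0.3, 0, 0, 0.03, 0, 0, 0, 0.3, 0, 0, 0.03, 0, 0, 0, 0.3, 0, 0, 0.02, 0, 0, 0, 0.3, 0, 0, 0.015, 0, 0, 0, 0.3, 0, 0, 0.01, 0, 0, 0, 0.3, 0, 0, 0.008, 0, 0, 0, 0.3, 0, 0, 0.005, 0, 0, 0, 0.3, 0, 0, 0, 0, 0, 0, 0.3, 0, 0, 0, 0, 0, 0, 0.3]

```text
t: 36.45
position: [0.5516, -0.2694, 0.005]
tool_rot: [0.992, 0.126, 0.0, 0.0]
force: [0.8, -0.4, -0.3]
width: 0.0353
```

Request:
step_arm:
  series: [0, 0, 0.004, 0, 0, 0, 0.3, 0, 0, 0.003, 0, 0, 0, 0.3, 0, 0, 0, 0, 0, 0, 0.3, 0, 0, 0, 0, 0, 0, 0.3]

```text
t: 36.85
position: [0.5512, -0.2693, -0.0027]
tool_rot: [0.992, 0.127, -0.0, -0.0]
force: [-0.0, -0.2, -0.3]
width: 0.0351
```

Request:
step_arm:
  series: [0, 0, 0.002, 0, 0, 0, 0.3, 0, 0, 0, 0, 0, 0, 0.55, 0, 0, 0, 0, 0, 0, 0.55, 0, 0, 0, 0, 0, 0, 0.55, 0, 0, 0, 0, 0, 0, 0.55, 0, 0, -0.02, 0, 0, 0, 0.55, 0, 0, -0.04, 0, 0, 0, 0.55, 0, 0, -0.05, 0, 0, 0, 1, 0, 0, -0.05, 0, 0, 0, 1, 0, 0, -0.05, 0, 0, 0, 1, 0, 0, 0, 0, 0, 0, 1]

```text
t: 37.95
position: [0.5556, -0.2706, 0.2137]
tool_rot: [0.992, 0.127, 0.006, 0.004]
force: [-0.3, 0.2, -0.3]
width: 0.086
```

```bash
python3 -c "
from h import *
go([0.488,0.0155,0.22],-75.75)
"
```

```text
t 37.95 pos [ 0.5556 -0.2706  0.2137] yang -75.47 tilt 0.82 F [-0.3  0.2 -0.3] w 0.086 q7 -1.09
shift [ 0.0064 -0.2939 -0.009 ] rows>= 6 per [ 0.0011 -0.049  -0.0015]
turn rz 0.0049 rows>= 1
turn rz -3.1366 rows>= 22
```

Request:
step_arm:
  series: [0.0008, -0.0367, -0.003, 0, 0, 0, 1, 0.0008, -0.0367, -0.003, 0, 0, 0, 1, 0.0008, -0.0367, -0.003, 0, 0, 0, 1, 0.0008, -0.0367, -0.003, 0, 0, 0, 1, 0.0008, -0.0367, -0.003, 0, 0, 0, 1, 0.0008, -0.0367, -0.003, 0, 0, 0, 1, 0.0008, -0.0367, -0.003, 0, 0, 0, 1, 0.0008, -0.0367, -0.003, 0, 0, 0, 1, 0, 0, -0.02, 0, 0, 0, 1, 0, 0, 0, 0, 0, 0, 1]

```text
t: 38.95
position: [0.4848, 0.0179, 0.2512]
tool_rot: [0.992, 0.128, 0.002, 0.001]
force: [0.7, -1.4, 0.2]
width: 0.0856
```

```bash
cat > totes.py <<'E'
from h import *
import sys
tag=sys.argv[1]
for n in ('top','wrist'):
  d=snap(n,n[0]+tag); C=cloud(d); z=C[...,2]
  for nm,cx,cy in (('low',.517,-.279),('top',.488,.016)):
    m=(z>0.054)&(z<0.066)&(abs(C[...,0]-cx)<.16)&(abs(C[...,1]-cy)<.145)
    p=C[m]
    if len(p)>50: print(n,nm,len(p), cv2.minAreaRect(p[:,:2].astype(np.float32)*1000))
E
python3 totes.py 19; python3 -c "
from h import *
go([0.488,0.0155,0.035],-75.75)"
```

```text
top low 492 ((517.5653076171875, -279.22406005859375), (232.07655334472656, 133.62847900390625), 14.197137832641602)
top top 228 ((487.704833984375, 15.645820617675781), (132.56967163085938, 231.74057006835938), 14.226094245910645)
wrist low 2678 ((515.8495483398438, -279.40386962890625), (234.125, 134.54026794433594), 14.466732025146484)
wrist top 3240 ((487.1830139160156, 15.790618896484375), (132.82249450683594, 232.9094696044922), 14.51080322265625)
t 39.05 pos [0.4838 0.016  0.2492] yang -75.5 tilt 0.04 F [-0.7 -0.5 -0.7] w 0.0854 q7 -1.54
shift [0.0039 0.0014 0.2142] rows>= 5 per [0.0008 0.0003 0.0428]
turn rz 0.0043 rows>= 1
turn rz -3.1373 rows>= 22
```

View pics/w19.png

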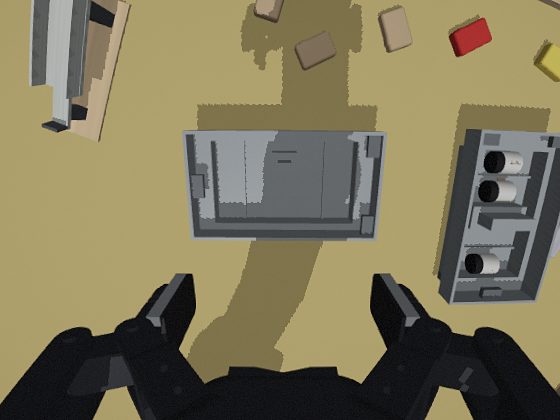

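View pics/t19.png

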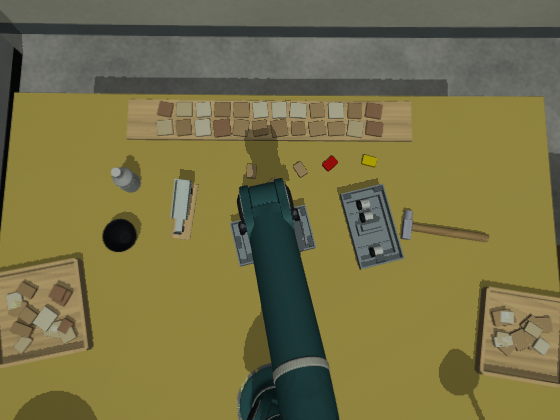

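All three pots lie in the lower tote, and the upper tote is unmoved. Gripping it.

Request:
step_arm:
  series: [0.0039, 0.0014, 0.04, 0, 0, 0.003, 1, 0, 0, 0.045, 0, 0, 0, 1, 0, 0, 0.045, 0, 0, 0, 1, 0, 0, 0.045, 0, 0, 0, 1, 0, 0, 0.03, 0, 0, 0, 1, 0, 0, 0.009, 0, 0, 0, 1, 0, 0, 0, 0, 0, 0, 1, 0, 0, 0, 0, 0, 0, 1]

```text
t: 39.85
position: [0.4887, 0.0161, 0.0363]
tool_rot: [0.992, 0.125, 0.001, 0.0]
force: [0.2, -0.7, 1.2]
width: 0.0852
```

Request:
step_arm:
  series: [0, 0, 0, 0, 0, 0, 0, 0, 0, 0, 0, 0, 0, 0, 0, 0, 0, 0, 0, 0, 0, 0, 0, 0, 0, 0, 0, 0, 0, 0, 0, 0, 0, 0, 0, 0, 0, 0, 0, 0, 0, 0, 0, 0, 0, 0, 0, 0, 0, 0, 0, 0, 0, 0, 0, 0, 0, 0, 0, 0, 0, 0, 0, 0, 0, 0, 0, 0, 0, 0]
  squeeze: 60

```text
t: 40.85
position: [0.488, 0.0161, 0.0359]
tool_rot: [0.992, 0.125, 0.0, 0.0]
force: [-1.5, -0.6, 5.5]
width: 0.0126
```

```bash
python3 -c "
from h import *
go([0.488,0.0155,0.22],-165.75)"
```

```text
t 40.85 pos [0.488  0.0161 0.0359] yang -75.64 tilt 0.04 F [-1.5 -0.6  5.5] w 0.0126 q7 -1.77
shift [-1.000e-04  6.000e-04 -1.841e-01] rows>= 4 per [-0.      0.0002 -0.046 ]
turn rz 1.5728 rows>= 11
turn rz -1.5688 rows>= 11
```

Request:
step_arm:
  series: [0, 0, -0.005, 0, 0, 0, 0, 0, 0, -0.01, 0, 0, 0, 0, 0, 0, -0.025, 0, 0, 0, 0, 0, 0, -0.03, 0, 0, 0, 0, 0, 0, -0.03, 0, 0, 0, 0, 0, 0, -0.03, 0, 0, 0, 0, 0, 0, -0.03, 0, 0, 0, 0, 0, 0, -0.01, 0, 0, 0, 0, 0, 0, 0, 0, 0, 0, 0]

```text
t: 41.75
position: [0.4885, 0.0161, 0.2066]
tool_rot: [0.992, 0.125, 0.001, 0.001]
force: [-0.9, -0.6, -2.9]
width: 0.0124
```

```bash
python3 -c "
from h import *
go([0.517,-0.279,0.205],-165.75)"
```

```text
t 41.75 pos [0.4885 0.0161 0.2066] yang -75.65 tilt 0.17 F [-0.9 -0.6 -2.9] w 0.0124 q7 -1.58
shift [-0.0456  0.2929  0.0019] rows>= 6 per [-0.0076  0.0488  0.0003]
turn rz 1.5726 rows>= 11
turn rz -1.569 rows>= 11
```

Request:
step_arm:
  series: [-0.0038, 0.0244, 0, 0, 0, 0, 0, -0.0038, 0.0244, 0, 0, 0, 0, 0, -0.0038, 0.0244, 0, 0, 0, 0, 0, -0.0038, 0.0244, 0, 0, 0, 0, 0, -0.0038, 0.0244, 0, 0, 0, 0, 0, -0.0038, 0.0244, 0, 0, 0, 0, 0, -0.0038, 0.0244, 0, 0, 0, 0, 0, -0.0038, 0.0244, 0, 0, 0, 0, 0, -0.0038, 0.0244, 0, 0, 0, 0, 0, -0.0038, 0.0244, 0, 0, 0, 0, 0, -0.0038, 0.0244, 0, 0, 0, 0, 0, -0.0038, 0.0244, 0, 0, 0, 0, 0]

```text
t: 42.95
position: [0.515, -0.2792, 0.2027]
tool_rot: [0.992, 0.125, -0.002, -0.001]
force: [-0.1, 0.2, -3.0]
width: 0.0126
```

Request:
step_arm:
  series: [0, 0, 0, 0, 0, 0.131, 0, 0, 0, 0, 0, 0, 0.131, 0, 0, 0, 0, 0, 0, 0.131, 0, 0, 0, 0, 0, 0, 0.131, 0, 0, 0, 0, 0, 0, 0.131, 0, 0, 0, 0, 0, 0, 0.131, 0, 0, 0, 0, 0, 0, 0.131, 0, 0, 0, 0, 0, 0, 0.131, 0, 0, 0, 0, 0, 0, 0.131, 0, 0, 0, 0, 0, 0, 0.131, 0, 0, 0, 0, 0, 0, 0.131, 0, 0, 0, 0, 0, 0, 0.131, 0]

```text
t: 44.15
position: [0.515, -0.2781, 0.2026]
tool_rot: [0.788, -0.616, -0.002, 0.001]
force: [-0.4, -0.1, -2.2]
width: 0.0127
```

Request:
step_arm:
  series: [0, 0, 0, 0, 0, 0, 0, 0, 0, 0, 0, 0, 0, 0, 0, 0, 0, 0, 0, 0, 0]

```text
t: 44.45
position: [0.5159, -0.2785, 0.2044]
tool_rot: [0.79, -0.613, -0.001, 0.0]
force: [0.8, -0.1, -3.1]
width: 0.0123
```

```bash
python3 -c "
from h import *
go([0.517,-0.279,0.125],-165.75)
for n in ('top','wrist','side'):
  d=snap(n,n[0]+'20'); C=cloud(d); z=C[...,2]
  for lo,hi in ((.05,.068),(.215,.245)):
    m=(z>lo)&(z<hi)&(abs(C[...,0]-.517)<.16)&(abs(C[...,1]+.279)<.11)
    p=C[m]
    if len(p)>50: print(n,lo,len(p), cv2.minAreaRect(p[:,:2].astype(np.float32)*1000))
"
```

```text
t 44.45 pos [ 0.5159 -0.2785  0.2044] yang -165.57 tilt 0.09 F [ 0.8 -0.1 -3.1] w 0.0123 q7 -2.5
shift [ 0.0008 -0.001   0.0794] rows>= 2 per [ 0.0004 -0.0005  0.0397]
turn rz 0.0032 rows>= 1
turn rz -3.1384 rows>= 22
top 0.05 184 ((503.6950988769531, -224.97833251953125), (231.728515625, 22.19278907775879), 13.635313987731934)
top 0.215 462 ((531.7513427734375, -224.6710205078125), (115.15723419189453, 265.1463317871094), 74.96236419677734)
wrist 0.05 1274 ((531.2999877929688, -338.3901062011719), (232.04226684570312, 11.694377899169922), 14.429192543029785)
wrist 0.215 22204 ((515.5721435546875, -279.2852783203125), (234.436279296875, 129.8553924560547), 14.233637809753418)
side 0.05 606 ((519.3617553710938, -278.58740234375), (237.890625, 142.3537139892578), 14.845083236694336)
side 0.215 892 ((518.3480224609375, -277.732421875), (236.2710723876953, 142.8706512451172), 14.176030158996582)
```

View pics/s20.png

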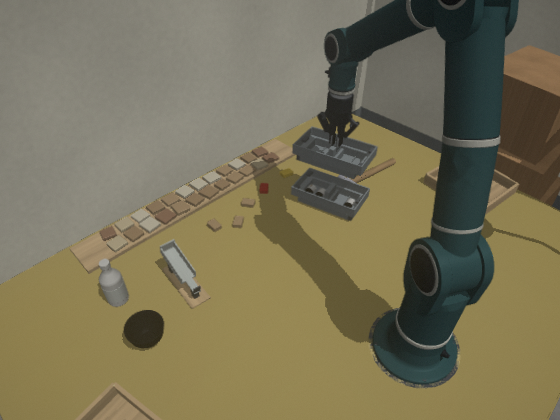

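View pics/t20.png

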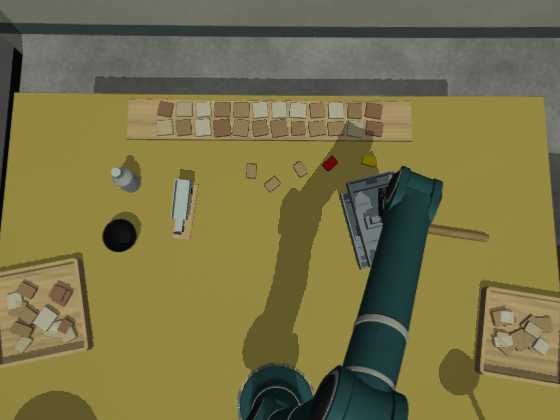

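The held tote is turned half round and in line with the lower one (side view: 1 mm off). Also, the middle stone has moved from (278,175) to (272,184), so it was knocked and I'll measure it again. Lowering.

Request:
step_arm:
  series: [0.0008, -0.001, 0.02, 0, 0, 0.003, 0, 0, 0, 0.02, 0, 0, 0, 0, 0, 0, 0.02, 0, 0, 0, 0, 0, 0, 0.02, 0, 0, 0, 0, 0, 0, 0.012, 0, 0, 0, 0, 0, 0, 0.008, 0, 0, 0, 0, 0, 0, 0, 0, 0, 0, 0, 0, 0, 0, 0, 0, 0, 0]

```text
t: 45.4
position: [0.518, -0.2796, 0.1061]
tool_rot: [0.789, -0.615, 0.001, -0.0]
force: [-1.1, -0.1, -2.3]
width: 0.0126
```

```bash
python3 -c "
from h import *
go([0.517,-0.279,0.087],-165.75)
for n in ('side','top'):
  d=snap(n,n[0]+'21'); C=cloud(d); z=C[...,2]
  for lo,hi in ((.05,.068),(.118,.138)):
    m=(z>lo)&(z<hi)&(abs(C[...,0]-.517)<.16)&(abs(C[...,1]+.279)<.11)
    p=C[m]
    if len(p)>50: print(n,lo,len(p), cv2.minAreaRect(p[:,:2].astype(np.float32)*1000))
  a=d['image'][140:240,270:400,::-1] if n=='side' else d['image'][160:290,320:440,::-1]
  cv2.imwrite(f'pics/z21{n}.png',cv2.resize(a,None,fx=4.5,fy=4.5,interpolation=cv2.INTER_CUBIC))
"
```

```text
t 45.4 pos [ 0.518  -0.2796  0.1061] yang -165.87 tilt 0.07 F [-1.1 -0.1 -2.3] w 0.0126 q7 -2.52
shift [-0.0008  0.0009  0.0191] rows>= 1 per [-0.0008  0.0009  0.0191]
turn rz -0.0021 rows>= 1
turn rz 3.1395 rows>= 22
side 0.05 300 ((516.17236328125, -274.7567138671875), (234.2441864013672, 137.6451873779297), 16.09604263305664)
side 0.118 672 ((520.0942993164062, -276.42449951171875), (236.36097717285156, 140.8535614013672), 14.271929740905762)
top 0.05 201 ((510.7039794921875, -254.96218872070312), (230.8282470703125, 82.68838500976562), 14.04069709777832)
top 0.118 385 ((518.0018310546875, -277.75030517578125), (231.92543029785156, 132.29592895507812), 13.763996124267578)
```

View pics/z21side.png

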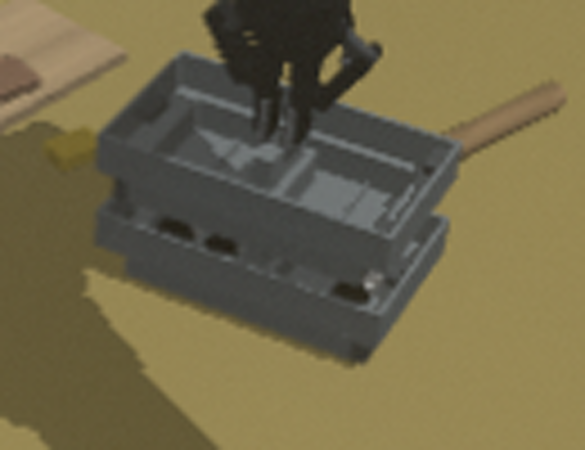

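Request:
step_arm:
  series: [-0.0004, 0.0009, 0.006, 0, 0, 0, 0, 0, 0, 0.005, 0, 0, 0, 0, 0, 0, 0.004, 0, 0, 0, 0, 0, 0, 0, 0, 0, 0, 0, 0, 0, 0, 0, 0, 0, 0]

```text
t: 46.0
position: [0.5165, -0.2791, 0.0902]
tool_rot: [0.789, -0.615, -0.0, 0.0]
force: [-0.2, -0.0, -2.7]
width: 0.0127
```

Request:
step_arm:
  series: [0, 0, 0.002, 0, 0, 0, 0, 0, 0, 0, 0, 0, 0, 0]

```text
t: 46.2
position: [0.5164, -0.2791, 0.0882]
tool_rot: [0.789, -0.615, -0.0, 0.0]
force: [-0.2, 0.1, -2.7]
width: 0.0125
```

Request:
step_arm:
  series: [0, 0, 0.002, 0, 0, 0, 0, 0, 0, 0, 0, 0, 0, 0]

```text
t: 46.4
position: [0.5166, -0.2792, 0.0879]
tool_rot: [0.789, -0.615, 0.0, 0.0]
force: [-4.0, 2.2, 7.8]
width: 0.013
```

Contact at exactly the expected seat height (0.0359 + 0.052). Release.

Request:
step_arm:
  series: [0, 0, 0, 0, 0, 0, 0.4, 0, 0, 0, 0, 0, 0, 1, 0, 0, 0, 0, 0, 0, 1, 0, 0, 0, 0, 0, 0, 1, 0, 0, 0, 0, 0, 0, 1, 0, 0, -0.03, 0, 0, 0, 1, 0, 0, -0.045, 0, 0, 0, 1, 0, 0, -0.045, 0, 0, 0, 1, 0, 0, -0.045, 0, 0, 0, 1, 0, 0, -0.02, 0, 0, 0, 1, 0, 0, 0, 0, 0, 0, 1]

```text
t: 47.5
position: [0.5184, -0.28, 0.2755]
tool_rot: [0.789, -0.615, 0.004, -0.001]
force: [0.6, -0.2, -0.6]
width: 0.0853
```

```bash
python3 -c "
from h import *
go([0.66,0.02,0.26])
for n in ('side','wrist','top'):
  d=snap(n,n[0]+'22'); C=cloud(d); z=C[...,2]
  for lo,hi in ((.05,.068),(.103,.121)):
    m=(z>lo)&(z<hi)&(abs(C[...,0]-.517)<.16)&(abs(C[...,1]+.279)<.11)
    p=C[m]
    if len(p)>50: print(n,lo,len(p), cv2.minAreaRect(p[:,:2].astype(np.float32)*1000))
  a=d['image'][140:240,270:400,::-1]
  if n=='side': cv2.imwrite(f'pics/z22{n}.png',cv2.resize(a,None,fx=4.5,fy=4.5,interpolation=cv2.INTER_CUBIC))
d=load('t22'); C=cloud(d)
m=((C[...,2]>0.009)&(C[...,2]<0.025)); m[:150]=0; m[210:]=0; m[:,:215]=0; m[:,385:]=0
n,l,s,ce=cv2.connectedComponentsWithStats(m.astype(np.uint8))
for i in range(1,n):
    if s[i,4]>50:
        p=C[l==i][:,:2].astype(np.float32)*1000; print(s[i], cv2.minAreaRect(p), d['image'][l==i].mean(0))
"
```

```text
t 47.5 pos [ 0.5184 -0.28    0.2755] yang -165.87 tilt 0.44 F [ 0.6 -0.2 -0.6] w 0.0853 q7 -2.49
shift [-0.2564 -0.2104  0.0154] rows>= 6 per [-0.0427 -0.0351  0.0026]
side 0.05 883 ((515.814453125, -274.9855041503906), (234.69850158691406, 135.68777465820312), 15.790833473205566)
side 0.103 610 ((518.1610107421875, -277.33984375), (234.28993225097656, 140.78704833984375), 13.974154472351074)
wrist 0.05 10977 ((518.1409912109375, -284.6726989746094), (231.81591796875, 121.63190460205078), 14.122448921203613)
wrist 0.103 4829 ((516.05712890625, -278.173583984375), (233.56813049316406, 133.04783630371094), 13.855409622192383)
top 0.05 1428 ((515.269775390625, -272.8739318847656), (230.61061096191406, 119.01493072509766), 14.227280616760254)
top 0.103 406 ((514.9853515625, -268.5484313964844), (232.1216583251953, 114.11106872558594), 14.092517852783203)
[361 155  16  12 134] ((730.3035888671875, -284.1212158203125), (43.77976608276367, 35.78217315673828), 74.88101196289062) [132.89552239 119.5          1.47014925]
[322 156  16  15 128] ((718.918701171875, -160.08900451660156), (29.08502197265625, 44.17503356933594), 43.86446762084961) [94.859375  9.8125    6.953125]
[293 161  15  16 130] ((699.1380004882812, -67.81784057617188), (42.69369125366211, 30.899261474609375), 33.937782287597656) [133.42307692 115.04615385  79.06153846]
[245 164  12  14 127] ((692.5150756835938, 86.44903564453125), (31.41463279724121, 44.3923454284668), 85.20826721191406) [134.38582677 116.00787402  79.51968504]
[264 177  17  15 133] ((651.192626953125, 19.70914077758789), (31.19889259338379, 44.81227111816406), 42.51996612548828) [135.09022556 116.4962406   80.18796992]
```

View pics/z22side.png

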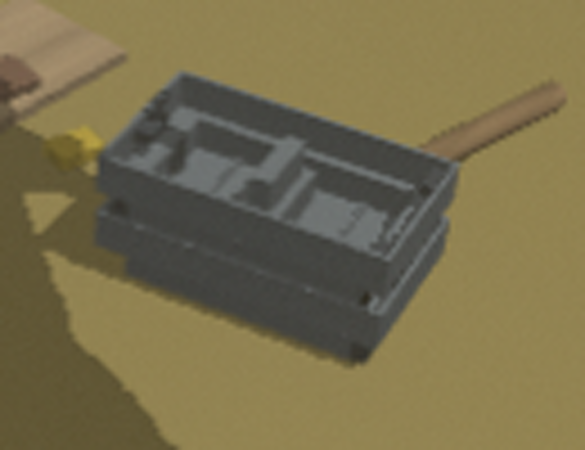

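View pics/w22.png

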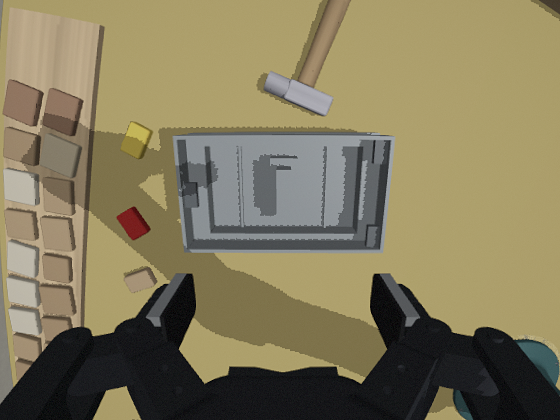

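The upper tote sits level on its seats (rim z ≈ 0.112). The stones are now at (0.699,-0.068), (0.6925,0.086) and the knocked one at (0.651,0.020). I'll start with the knocked one.

```bash
python3 -c "
from h import *
go([0.651,0.0197,0.20],-137.5)"
```

```text
t 47.65 pos [ 0.5158 -0.2789  0.2702] yang -165.88 tilt 0.11 F [ 0.3 -0.4  0. ] w 0.0854 q7 -2.49
shift [-0.2565 -0.2041  0.0702] rows>= 6 per [-0.0427 -0.034   0.0117]
turn rz -0.4953 rows>= 4
turn rz 2.6463 rows>= 18
```

Request:
step_arm:
  series: [-0.0321, -0.0255, 0, 0, 0, 0, 0.8, -0.0321, -0.0255, 0, 0, 0, 0, 0.8, -0.0321, -0.0255, 0, 0, 0, 0, 0.8, -0.0321, -0.0255, 0, 0, 0, 0, 0.8, -0.0321, -0.0255, 0, 0, 0, 0, 0.8, -0.0321, -0.0255, 0, 0, 0, 0, 0.8, -0.0321, -0.0255, 0.035, 0, 0, 0, 0.8, -0.0321, -0.0255, 0.035, 0, 0, 0, 0.8, 0, 0, 0, 0, 0, -0.124, 0.8, 0, 0, 0, 0, 0, -0.124, 0.8, 0, 0, 0, 0, 0, -0.124, 0.8, 0, 0, 0, 0, 0, -0.124, 0.8]

```text
t: 48.85
position: [0.6469, 0.0123, 0.2059]
tool_rot: [0.917, -0.4, -0.002, 0.001]
force: [-0.6, -0.1, -0.8]
width: 0.0686
```

Request:
step_arm:
  series: [0, 0, 0, 0, 0, 0, 0.8, 0, 0, 0, 0, 0, 0, 0.8]

```text
t: 49.05
position: [0.6474, 0.0116, 0.2071]
tool_rot: [0.915, -0.404, -0.001, 0.0]
force: [-0.3, 0.3, -0.1]
width: 0.0686
```

```bash
cat > stones.py <<'E'
from h import *
import sys
tag=sys.argv[1]
d=snap('wrist',tag); C=cloud(d); z=C[...,2]
m=(z>0.0095)&(z<0.026)&(C[...,0]>.58)&(C[...,0]<.75)&(C[...,1]>-.2)&(C[...,1]<.2)
m=cv2.morphologyEx(m.astype(np.uint8),cv2.MORPH_OPEN,np.ones((3,3)))
n,l,s,ce=cv2.connectedComponentsWithStats(m)
for i in range(1,n):
    if s[i,4]>150:
        p=C[l==i][:,:2].astype(np.float32)*1000; print(s[i], cv2.minAreaRect(p), d['image'][l==i].mean(0).round())
E
python3 stones.py w23; python3 -c "
from h import *
go([0.651,0.0197,-0.005],-137.5)"
```

```text
[ 327    3   30   46 1296] ((719.1592407226562, -160.37217712402344), (30.976421356201172, 43.652156829833984), 42.8148078918457) [161.  48.  46.]
[ 275   90   42   33 1139] ((699.1766967773438, -66.98320007324219), (44.3449821472168, 31.408235549926758), 34.712181091308594) [164. 146. 119.]
[262 173  27  37 903] ((651.0880737304688, 20.259414672851562), (30.56861686706543, 44.09066390991211), 39.22685241699219) [116. 101.  80.]
[195 189  40  39 857] ((692.8680419921875, 85.76278686523438), (30.091238021850586, 43.64723587036133), 86.46944427490234) [131. 114.  91.]
t 49.1 pos [0.6476 0.0116 0.2075] yang -137.61 tilt 0.14 F [ 0.9 -0.3  0.1] w 0.0681 q7 -2.46
shift [-0.0033 -0.0083  0.2124] rows>= 5 per [-0.0007 -0.0017  0.0425]
turn rz -0.002 rows>= 1
turn rz 3.1396 rows>= 22
```

View pics/w23.png

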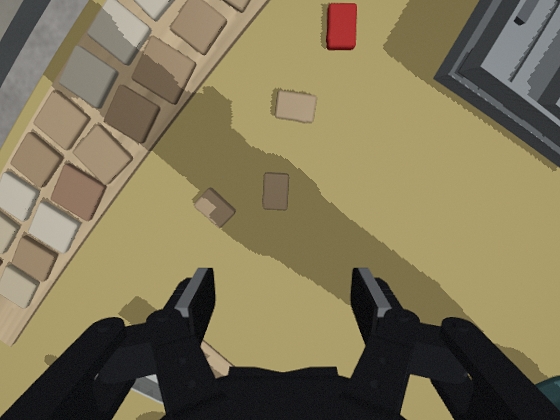

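Request:
step_arm:
  series: [-0.0033, -0.0088, 0.03, 0, 0, 0.035, 0.7, 0, 0, 0.04, 0, 0, 0, 0.7, 0, 0, 0.04, 0, 0, 0, 0.7, 0, 0, 0.04, 0, 0, 0, 0.7, 0, 0, 0.03, 0, 0, 0, 0.7, 0, 0, 0.015, 0, 0, 0, 0.7, 0, 0, 0.01, 0, 0, 0, 0.7, 0, 0, 0, 0, 0, 0, 0.7, 0, 0, 0, 0, 0, 0, 0.7]

```text
t: 50.0
position: [0.6534, 0.0204, 0.005]
tool_rot: [0.908, -0.419, 0.001, -0.001]
force: [1.0, -0.5, 0.2]
width: 0.0596
```

Request:
step_arm:
  series: [0, 0, 0.005, 0, 0, 0, 0.7, 0, 0, 0.005, 0, 0, 0, 0.7, 0, 0, 0, 0, 0, 0, 0.7]

```text
t: 50.3
position: [0.652, 0.0203, -0.0066]
tool_rot: [0.908, -0.418, -0.001, -0.0]
force: [-0.2, -0.1, 0.5]
width: 0.0597
```

```bash
python3 -c "
from h import *
go([0.651,0.0203,-0.012],-140)
d=snap('wrist','w24')
C=cloud(d); z=C[...,2]
for u0,u1 in ((180,260),(310,400)):
  m=np.zeros(z.shape,bool); m[255:330,u0:u1]=1; m&=(z>0.004)&(z<.1)&(d['image'].max(2)<110)
  print(np.percentile(z[m],[0,1,3,10]).round(4))"
```

```text
t 50.3 pos [ 0.652   0.0203 -0.0066] yang -139.46 tilt 0.06 F [-0.2 -0.1  0.5] w 0.0597 q7 -2.5
shift [-0.0007  0.0007  0.0054] rows>= 1 per [-0.0007  0.0007  0.0054]
turn rz 0.0093 rows>= 1
turn rz -3.1323 rows>= 22
[0.0043 0.0126 0.0141 0.0263]
[0.0113 0.0134 0.0214 0.0282]
```

View pics/w24.png

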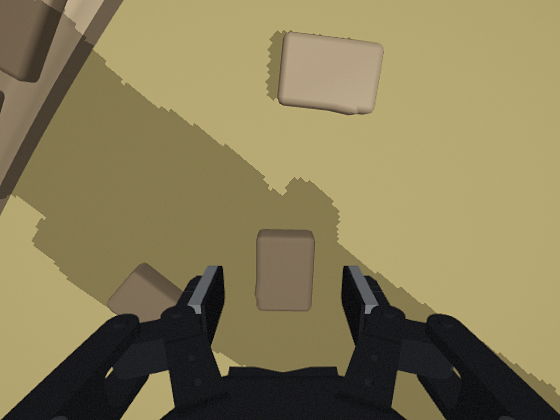

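Request:
step_arm:
  series: [-0.0007, 0.0007, 0.004, 0, 0, 0.01, 0.6, 0, 0, 0, 0, 0, 0, 0.5, 0, 0, 0, 0, 0, 0, 0.25, 0, 0, 0, 0, 0, 0, 0.25, 0, 0, 0, 0, 0, 0, 0.25, 0, 0, 0, 0, 0, 0, 0.25, 0, 0, 0, 0, 0, 0, 0.25]
  squeeze: 30

```text
t: 51.05
position: [0.6514, 0.0204, -0.0103]
tool_rot: [0.906, -0.423, -0.0, -0.0]
force: [0.1, -0.3, 0.0]
width: 0.0284
```

Request:
step_arm:
  series: [0, 0, -0.02, 0, 0, 0, 0.25, 0, 0, -0.03, 0, 0, 0, 0.25, 0, 0, -0.045, 0, 0, 0, 0.25, 0, 0, -0.045, 0, 0, 0, 0.25, 0, 0, -0.045, 0, 0, 0, 0.25, 0, 0, -0.045, 0, 0, 0, 0.25, 0, 0, 0, 0, 0, 0, 0.25]

```text
t: 51.75
position: [0.6555, 0.0204, 0.2275]
tool_rot: [0.906, -0.423, 0.005, -0.003]
force: [0.3, -0.6, -0.1]
width: 0.0286
```

```bash
python3 -c "
from h import *
go([0.5755,-0.292,0.20],-165.75)
snap('wrist','w25')"
```

```text
t 51.75 pos [0.6555 0.0204 0.2275] yang -140.04 tilt 0.73 F [ 0.3 -0.6 -0.1] w 0.0286 q7 -2.51
shift [0.1879 0.2622 0.026 ] rows>= 6 per [0.0313 0.0437 0.0043]
turn rz 0.4487 rows>= 4
turn rz -2.6929 rows>= 19
```

View pics/w25.png

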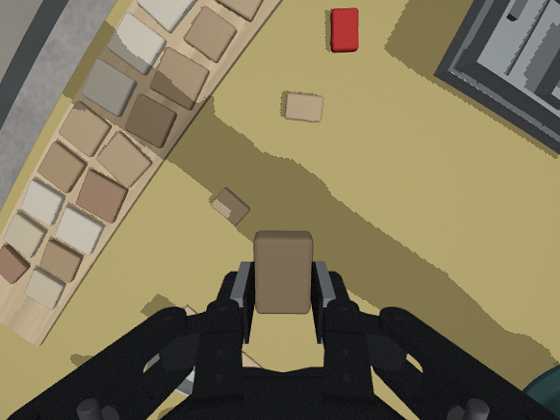

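Stone held. Moving to the upper tote, far bay.

Request:
step_arm:
  series: [0.0235, 0.0328, 0, 0, 0, 0, 0.25, 0.0235, 0.0328, 0, 0, 0, 0, 0.25, 0.0235, 0.0328, 0, 0, 0, 0, 0.25, 0.0235, 0.0328, 0, 0, 0, 0, 0.25, 0.0235, 0.0328, 0, 0, 0, 0, 0.25, 0.0235, 0.0328, 0, 0, 0, 0, 0.25, 0.0235, 0.0328, 0, 0, 0, 0, 0.25, 0.0235, 0.0328, 0.01, 0, 0, 0, 0.25, 0, 0, 0, 0, 0, 0.112, 0.25, 0, 0, 0, 0, 0, 0.112, 0.25, 0, 0, 0, 0, 0, 0.112, 0.25, 0, 0, 0, 0, 0, 0.112, 0.25]

```text
t: 53.0
position: [0.57, -0.2921, 0.2075]
tool_rot: [0.788, -0.616, -0.002, 0.0]
force: [0.3, -0.7, -1.1]
width: 0.0284
```

Request:
step_arm:
  series: [0, 0, 0, 0, 0, 0, 0.25, 0, 0, 0, 0, 0, 0, 0.25]

```text
t: 53.2
position: [0.5705, -0.292, 0.2083]
tool_rot: [0.79, -0.612, -0.001, 0.0]
force: [-0.6, 0.9, -0.6]
width: 0.0285
```

```bash
cat > tt.py <<'E'
from h import *
import sys
for n in ('top','wrist'):
  d=snap(n,n[0]+sys.argv[1]); C=cloud(d); z=C[...,2]
  m=(z>.105)&(z<.119)&(abs(C[...,0]-.517)<.16)&(abs(C[...,1]+.279)<.11)
  p=C[m]
  if len(p)>50: print(n,len(p), cv2.minAreaRect(p[:,:2].astype(np.float32)*1000))
E
python3 tt.py 26; python3 -c "
from h import *
go([0.5755,-0.292,0.048],-165.75)
"
```

```text
top 205 ((516.4736938476562, -276.2178039550781), (233.14759826660156, 129.6885986328125), 14.814209938049316)
wrist 5070 ((515.9962768554688, -278.3175964355469), (233.45706176757812, 133.29476928710938), 13.903986930847168)
t 53.3 pos [ 0.5707 -0.2921  0.2088] yang -165.59 tilt 0.1 F [-0.   0.3  0.2] w 0.0285 q7 -2.38
shift [ 0.0013 -0.0049  0.1608] rows>= 4 per [ 0.0003 -0.0012  0.0402]
turn rz 0.0028 rows>= 1
turn rz -3.1388 rows>= 22
```

View pics/w26.png

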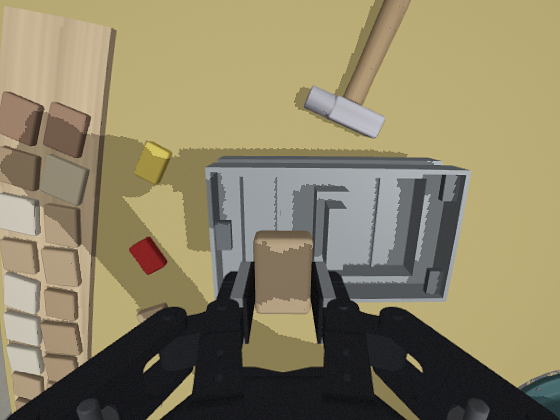

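Request:
step_arm:
  series: [0.001, -0.0045, 0.02, 0, 0, 0, 0.25, 0, 0, 0.04, 0, 0, 0, 0.25, 0, 0, 0.035, 0, 0, 0, 0.25, 0, 0, 0.025, 0, 0, 0, 0.25, 0, 0, 0.015, 0, 0, 0, 0.25, 0, 0, 0.01, 0, 0, 0, 0.25, 0, 0, 0.005, 0, 0, 0, 0.25, 0, 0, 0, 0, 0, 0, 0.25, 0, 0, 0, 0, 0, 0, 0.25]

```text
t: 54.2
position: [0.5764, -0.2926, 0.0606]
tool_rot: [0.79, -0.614, 0.001, -0.0]
force: [0.3, -0.1, 0.3]
width: 0.0282
```

```bash
python3 -c "
from h import *
go([0.575,-0.291,0.050],-165.75)
d=snap('side','s27'); cv2.imwrite('pics/z27.png',cv2.resize(d['image'][120:240,270:400,::-1],None,fx=4.5,fy=4.5,interpolation=cv2.INTER_CUBIC))
"
```

```text
t 54.2 pos [ 0.5764 -0.2926  0.0606] yang -165.7 tilt 0.08 F [ 0.3 -0.1  0.3] w 0.0282 q7 -2.35
shift [-0.0019  0.001   0.0106] rows>= 1 per [-0.0019  0.001   0.0106]
turn rz 0.0009 rows>= 1
turn rz -3.1407 rows>= 22
```

View pics/z27.png

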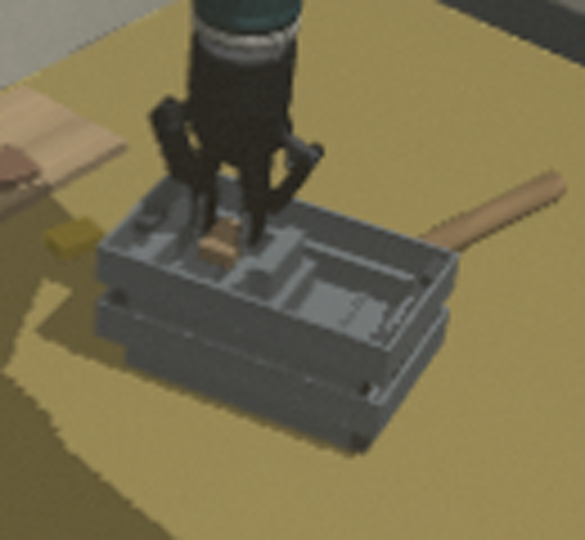

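Request:
step_arm:
  series: [-0.001, 0.001, 0.004, 0, 0, 0, 0.25, 0, 0, 0.003, 0, 0, 0, 0.25, 0, 0, 0.002, 0, 0, 0, 0.25, 0, 0, 0, 0, 0, 0, 0.25]

```text
t: 54.65
position: [0.5741, -0.2913, 0.0501]
tool_rot: [0.79, -0.614, -0.001, 0.0]
force: [-0.9, -0.6, 0.2]
width: 0.0287
```

Request:
step_arm:
  series: [0, 0, 0, 0, 0, 0, 0.42, 0, 0, 0, 0, 0, 0, 0.42, 0, 0, 0, 0, 0, 0, 0.42, 0, 0, -0.01, 0, 0, 0, 0.42, 0, 0, -0.03, 0, 0, 0, 0.42, 0, 0, -0.04, 0, 0, 0, 0.42, 0, 0, -0.04, 0, 0, 0, 0.7, 0, 0, -0.04, 0, 0, 0, 0.7, 0, 0, 0, 0, 0, 0, 0.7]

```text
t: 55.55
position: [0.5778, -0.2935, 0.2183]
tool_rot: [0.79, -0.614, 0.006, -0.002]
force: [0.7, -1.5, 0.3]
width: 0.0597
```

```bash
python3 tt.py 28; python3 -c "
from h import *
go([0.699,-0.067,0.20],-55.3)
"
```

```text
top 207 ((515.6881103515625, -273.1015625), (238.021240234375, 126.5433120727539), 16.93498420715332)
wrist 5298 ((515.7893676757812, -278.2092590332031), (233.35923767089844, 133.72787475585938), 14.049111366271973)
t 55.65 pos [ 0.575  -0.2917  0.2124] yang -165.7 tilt 0.15 F [ 0.2  0.4 -0.7] w 0.0591 q7 -2.38
shift [-0.1872 -0.1756  0.0126] rows>= 4 per [-0.0468 -0.0439  0.0031]
turn rz -1.9269 rows>= 13
turn rz 1.2147 rows>= 9
```

View pics/w28.png

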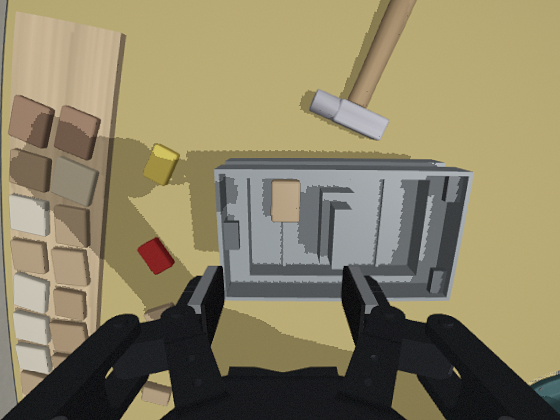

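The first stone lies at (286,200) in the far bay. Next, the stone at (0.699,-0.067).

Request:
step_arm:
  series: [-0.0374, -0.0351, 0, 0, 0, 0, 0.7, -0.0374, -0.0351, 0, 0, 0, 0, 0.7, -0.0374, -0.0351, 0, 0, 0, 0, 0.7, -0.0374, -0.0351, 0, 0, 0, 0, 0.7, -0.0374, -0.0351, 0, 0, 0, 0, 0.7, 0, 0, 0, 0, 0, -0.1375, 0.7, 0, 0, 0, 0, 0, -0.1375, 0.7, 0, 0, 0, 0, 0, -0.1375, 0.7, 0, 0, 0, 0, 0, -0.1375, 0.7, 0, 0, 0, 0, 0, -0.1375, 0.7, 0, 0, 0, 0, 0, -0.1375, 0.7, 0, 0, 0, 0, 0, -0.1375, 0.7]

```text
t: 56.85
position: [0.6941, -0.0725, 0.2085]
tool_rot: [0.984, -0.176, -0.002, -0.0]
force: [-0.5, -0.5, 0.4]
width: 0.0599
```

Request:
step_arm:
  series: [0, 0, 0, 0, 0, -0.1375, 0.7, 0, 0, 0, 0, 0, -0.1375, 0.7, 0, 0, 0, 0, 0, -0.1375, 0.7, 0, 0, 0, 0, 0, -0.1375, 0.7, 0, 0, 0, 0, 0, -0.1375, 0.7, 0, 0, 0, 0, 0, -0.1375, 0.7, 0, 0, 0, 0, 0, -0.1375, 0.7, 0, 0, 0, 0, 0, 0, 0.7, 0, 0, 0, 0, 0, 0, 0.7]

```text
t: 57.75
position: [0.6945, -0.0727, 0.2092]
tool_rot: [0.955, 0.296, -0.001, -0.001]
force: [0.4, -0.1, -0.4]
width: 0.0599
```

```bash
python3 stones.py w29; python3 -c "
from h import *
go([0.699,-0.067,-0.0105],-55.3)
"
```

```text
[ 148   90   41   46 1083] ((692.3937377929688, 85.31312561035156), (30.720535278320312, 44.96908187866211), 86.38239288330078) [162. 143. 117.]
[269 164  26  37 900] ((699.4994506835938, -66.28935241699219), (43.055355072021484, 30.1383056640625), 34.758056640625) [119. 103.  82.]
[335 198  37  28 848] ((719.1144409179688, -159.94662475585938), (30.457103729248047, 43.24061584472656), 42.19815444946289) [164.  49.  47.]
t 57.8 pos [ 0.6947 -0.0726  0.2095] yang -55.57 tilt 0.13 F [ 0.5 -0.4  0.3] w 0.0597 q7 -1.02
shift [ 0.0071 -0.0018  0.22  ] rows>= 5 per [ 0.0014 -0.0004  0.044 ]
turn rz -0.0047 rows>= 1
turn rz 3.1369 rows>= 22
```

View pics/w29.png

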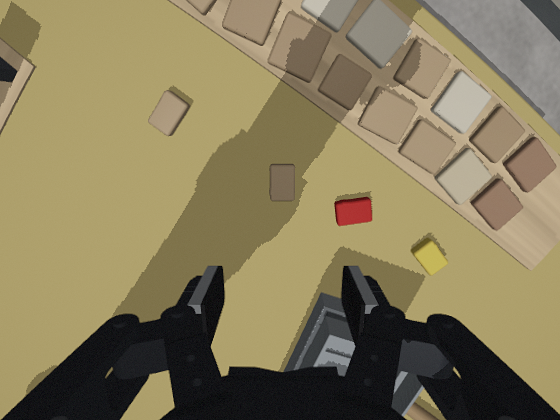

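Request:
step_arm:
  series: [0.0072, -0.0024, 0.03, 0, 0, 0, 0.7, 0, 0, 0.04, 0, 0, 0, 0.7, 0, 0, 0.04, 0, 0, 0, 0.7, 0, 0, 0.04, 0, 0, 0, 0.7, 0, 0, 0.03, 0, 0, 0, 0.7, 0, 0, 0.015, 0, 0, 0, 0.7, 0, 0, 0.01, 0, 0, 0, 0.7, 0, 0, 0.007, 0, 0, 0, 0.7, 0, 0, 0.004, 0, 0, 0, 0.7, 0, 0, 0, 0, 0, 0, 0.7, 0, 0, 0, 0, 0, 0, 0.7]

```text
t: 58.9
position: [0.7005, -0.0665, -0.0043]
tool_rot: [0.955, 0.297, 0.001, 0.0]
force: [0.2, 0.5, -0.2]
width: 0.06
```

```bash
python3 -c "
from h import *
go([0.6993,-0.0665,-0.0105],-55.3)
snap('wrist','w30')
"
```

```text
t 58.9 pos [ 0.7005 -0.0665 -0.0043] yang -55.42 tilt 0.08 F [ 0.2  0.5 -0.2] w 0.06 q7 -1.07
shift [-0.001  -0.0007  0.0062] rows>= 1 per [-0.001  -0.0007  0.0062]
turn rz -0.002 rows>= 1
turn rz 3.1396 rows>= 22
```

View pics/w30.png

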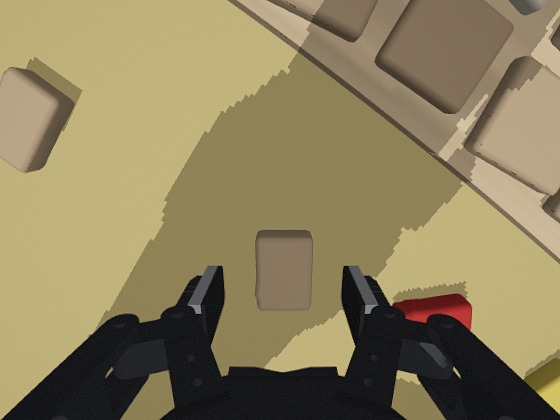

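Request:
step_arm:
  series: [-0.001, -0.0005, 0.006, 0, 0, 0, 0.6, 0, 0, 0, 0, 0, 0, 0.5, 0, 0, 0, 0, 0, 0, 0.25, 0, 0, 0, 0, 0, 0, 0.25, 0, 0, 0, 0, 0, 0, 0.25, 0, 0, 0, 0, 0, 0, 0.25, 0, 0, 0, 0, 0, 0, 0.25]
  squeeze: 30

```text
t: 59.65
position: [0.6986, -0.0665, -0.0115]
tool_rot: [0.955, 0.297, -0.0, -0.0]
force: [-0.3, -0.3, 0.4]
width: 0.0289
```

Request:
step_arm:
  series: [0, 0, -0.02, 0, 0, 0, 0.25, 0, 0, -0.03, 0, 0, 0, 0.25, 0, 0, -0.045, 0, 0, 0, 0.25, 0, 0, -0.045, 0, 0, 0, 0.25, 0, 0, -0.045, 0, 0, 0, 0.25, 0, 0, -0.035, 0, 0, 0, 0.25, 0, 0, 0, 0, 0, 0, 0.25]

```text
t: 60.35
position: [0.7023, -0.0666, 0.2175]
tool_rot: [0.955, 0.297, 0.006, 0.002]
force: [-0.7, -0.7, -0.3]
width: 0.0287
```

```bash
python3 -c "
from h import *
go([0.5615,-0.239,0.20],14.1)
snap('wrist','w31')
"
```

```text
t 60.35 pos [ 0.7023 -0.0666  0.2175] yang -55.41 tilt 0.72 F [-0.7 -0.7 -0.3] w 0.0287 q7 -1.03
shift [-0.2139  0.0619  0.0158] rows>= 5 per [-0.0428  0.0124  0.0032]
turn rz -1.2132 rows>= 9
turn rz 1.9284 rows>= 13
```

Request:
step_arm:
  series: [-0.0356, 0.0103, 0, 0, 0, 0, 0.25, -0.0356, 0.0103, 0, 0, 0, 0, 0.25, -0.0356, 0.0103, 0, 0, 0, 0, 0.25, -0.0356, 0.0103, 0, 0, 0, 0, 0.25, -0.0356, 0.0103, 0, 0, 0, 0, 0.25, -0.0356, 0.0103, 0, 0, 0, 0, 0.25, 0, 0, 0, 0, 0, -0.1348, 0.25, 0, 0, 0, 0, 0, -0.1348, 0.25, 0, 0, 0, 0, 0, -0.1348, 0.25]

```text
t: 61.3
position: [0.5567, -0.2388, 0.2077]
tool_rot: [0.874, 0.485, -0.001, -0.001]
force: [0.0, 0.8, -0.5]
width: 0.0285
```

Request:
step_arm:
  series: [0, 0, 0, 0, 0, -0.1348, 0.25, 0, 0, 0, 0, 0, -0.1348, 0.25, 0, 0, 0, 0, 0, -0.1348, 0.25, 0, 0, 0, 0, 0, -0.1348, 0.25, 0, 0, 0, 0, 0, -0.1348, 0.25, 0, 0, 0, 0, 0, -0.1348, 0.25, 0, 0, 0, 0, 0, 0, 0.25, 0, 0, 0, 0, 0, 0, 0.25]

```text
t: 62.1
position: [0.5573, -0.2388, 0.2079]
tool_rot: [0.616, 0.788, -0.0, -0.001]
force: [-0.5, -0.4, -0.1]
width: 0.0289
```

```bash
python3 tt.py 32; python3 -c "
from h import *
go([0.5615,-0.239,0.051],14.1)
"
```

```text
top 215 ((507.947509765625, -240.461181640625), (232.70053100585938, 56.61204147338867), 13.51746654510498)
wrist 4864 ((515.82275390625, -278.4446716308594), (233.5126953125, 133.01473999023438), 13.916411399841309)
t 62.2 pos [ 0.5576 -0.2388  0.2082] yang 13.98 tilt 0.08 F [-0.3 -0.8 -1.5] w 0.0289 q7 0.41
shift [-0.0013  0.0039  0.1572] rows>= 4 per [-0.0003  0.001   0.0393]
turn rz -0.0021 rows>= 1
turn rz 3.1394 rows>= 22
```

View pics/w32.png

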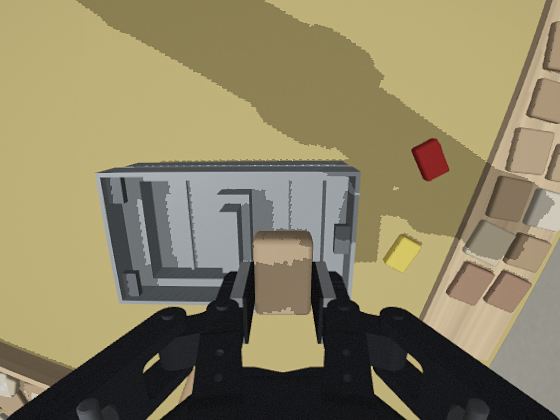

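Request:
step_arm:
  series: [-0.0013, 0.0035, 0.02, 0, 0, 0, 0.25, 0, 0, 0.04, 0, 0, 0, 0.25, 0, 0, 0.035, 0, 0, 0, 0.25, 0, 0, 0.025, 0, 0, 0, 0.25, 0, 0, 0.015, 0, 0, 0, 0.25, 0, 0, 0.01, 0, 0, 0, 0.25, 0, 0, 0.005, 0, 0, 0, 0.25, 0, 0, 0, 0, 0, 0, 0.25, 0, 0, 0, 0, 0, 0, 0.25]

```text
t: 63.1
position: [0.5624, -0.2394, 0.0596]
tool_rot: [0.615, 0.789, 0.0, 0.001]
force: [-0.3, 0.1, -0.8]
width: 0.0286
```

Request:
step_arm:
  series: [0, 0, 0.004, 0, 0, 0, 0.25, 0, 0, 0.003, 0, 0, 0, 0.25, 0, 0, 0, 0, 0, 0, 0.25, 0, 0, 0, 0, 0, 0, 0.25]

```text
t: 63.5
position: [0.5615, -0.2392, 0.0515]
tool_rot: [0.615, 0.789, 0.0, -0.0]
force: [-0.5, 0.1, 0.2]
width: 0.0287
```

```bash
python3 -c "
from h import *
go([0.5615,-0.239,0.051],14.1)
"
```

```text
t 63.5 pos [ 0.5615 -0.2392  0.0515] yang 14.1 tilt 0.04 F [-0.5  0.1  0.2] w 0.0287 q7 0.32
shift [0.0002 0.     0.0005] rows>= 1 per [0.0002 0.     0.0005]
turn rz 0.0001 rows>= 1
turn rz -3.1415 rows>= 22
```

Request:
step_arm:
  series: [0, 0, 0, 0, 0, 0, 0.42, 0, 0, 0, 0, 0, 0, 0.42, 0, 0, 0, 0, 0, 0, 0.42, 0, 0, -0.01, 0, 0, 0, 0.42, 0, 0, -0.03, 0, 0, 0, 0.42, 0, 0, -0.04, 0, 0, 0, 0.42, 0, 0, -0.04, 0, 0, 0, 0.7, 0, 0, -0.04, 0, 0, 0, 0.7, 0, 0, 0, 0, 0, 0, 0.7]

```text
t: 64.4
position: [0.5654, -0.24, 0.2188]
tool_rot: [0.615, 0.789, 0.002, 0.005]
force: [-0.5, -0.1, 0.4]
width: 0.0598
```

```bash
python3 tt.py 33; python3 -c "
from h import *
go([0.6925,0.0855,0.20],86.4)
"
```

```text
top 216 ((508.0997314453125, -241.14825439453125), (230.9223175048828, 57.27573776245117), 13.952664375305176)
wrist 5292 ((515.7969970703125, -278.6207580566406), (233.4730682373047, 133.38119506835938), 13.998355865478516)
t 64.5 pos [ 0.5621 -0.2395  0.2133] yang 14.11 tilt 0.13 F [-0.1 -0.1 -0.4] w 0.0596 q7 0.41
shift [0.2834 0.2056 0.0132] rows>= 6 per [0.0472 0.0343 0.0022]
turn rz -1.2618 rows>= 9
turn rz 1.8798 rows>= 13
```

View pics/w33.png

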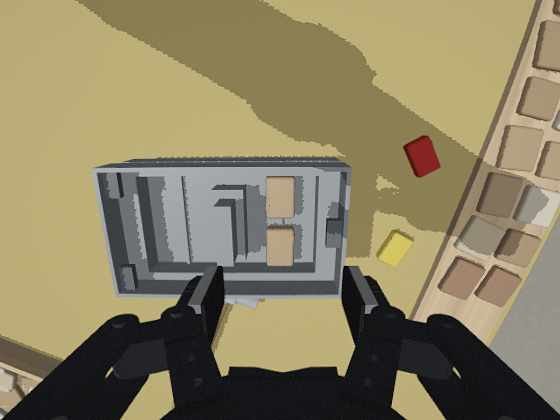

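Both stones lie in the bay at (281,198) and (281,246). Now the last one.

Request:
step_arm:
  series: [0.0405, 0.0294, 0, 0, 0, 0, 0.7, 0.0405, 0.0294, 0, 0, 0, 0, 0.7, 0.0405, 0.0294, 0, 0, 0, 0, 0.7, 0.0405, 0.0294, 0, 0, 0, 0, 0.7, 0.0405, 0.0294, 0, 0, 0, 0, 0.7, 0.0405, 0.0294, 0, 0, 0, 0, 0.7, 0.0405, 0.0294, 0, 0, 0, 0, 0.7, 0, 0, 0, 0, 0, -0.1402, 0.7, 0, 0, 0, 0, 0, -0.1402, 0.7, 0, 0, 0, 0, 0, -0.1402, 0.7]

```text
t: 65.5
position: [0.6909, 0.0863, 0.2094]
tool_rot: [0.433, 0.901, -0.001, -0.002]
force: [0.3, 0.6, 0.3]
width: 0.0602
```

Request:
step_arm:
  series: [0, 0, 0, 0, 0, -0.1402, 0.7, 0, 0, 0, 0, 0, -0.1402, 0.7, 0, 0, 0, 0, 0, -0.1402, 0.7, 0, 0, 0, 0, 0, -0.1402, 0.7, 0, 0, 0, 0, 0, -0.1402, 0.7, 0, 0, 0, 0, 0, -0.1402, 0.7, 0, 0, 0, 0, 0, 0, 0.7, 0, 0, 0, 0, 0, 0, 0.7]

```text
t: 66.3
position: [0.6914, 0.0853, 0.2103]
tool_rot: [0.033, 0.999, 0.0, -0.001]
force: [0.4, 0.1, -0.2]
width: 0.0594
```

```bash
python3 stones.py w34; python3 -c "
from h import *
go([0.6925,0.0855,-0.011],86.4)
"
```

```text
[270 173  26  36 895] ((692.3720703125, 85.9191665649414), (29.93453025817871, 43.32958221435547), 86.93402862548828) [163. 144. 117.]
[ 76 206  35  36 741] ((718.8549194335938, -159.64566040039062), (31.091236114501953, 43.84647750854492), 42.53917694091797) [156.  45.  43.]
t 66.35 pos [0.6916 0.0854 0.2106] yang 86.24 tilt 0.12 F [ 0.1  0.6 -0.1] w 0.0595 q7 0.99
shift [-1.400e-03  1.000e-04  2.216e-01] rows>= 5 per [-0.0003  0.      0.0443]
turn rz -0.0028 rows>= 1
turn rz 3.1388 rows>= 22
```

View pics/w34.png

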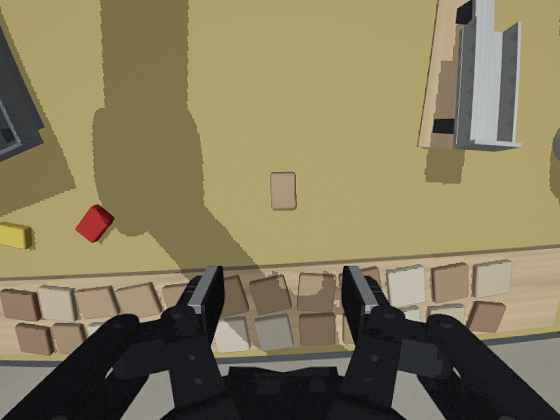

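Request:
step_arm:
  series: [-0.001, 0.0005, 0.03, 0, 0, 0, 0.7, 0, 0, 0.04, 0, 0, 0, 0.7, 0, 0, 0.04, 0, 0, 0, 0.7, 0, 0, 0.04, 0, 0, 0, 0.7, 0, 0, 0.03, 0, 0, 0, 0.7, 0, 0, 0.015, 0, 0, 0, 0.7, 0, 0, 0.01, 0, 0, 0, 0.7, 0, 0, 0.007, 0, 0, 0, 0.7, 0, 0, 0.004, 0, 0, 0, 0.7, 0, 0, 0, 0, 0, 0, 0.7, 0, 0, 0, 0, 0, 0, 0.7]

```text
t: 67.45
position: [0.6936, 0.0862, -0.0033]
tool_rot: [0.031, 1.0, 0.0, 0.001]
force: [0.5, -0.6, 0.5]
width: 0.0597
```

```bash
python3 -c "
from h import *
go([0.6925,0.0857,-0.011],86.4)
snap('wrist','w35')
"
```

```text
t 67.45 pos [ 0.6936  0.0862 -0.0033] yang 86.39 tilt 0.08 F [ 0.5 -0.6  0.5] w 0.0597 q7 0.88
shift [ 0.0011 -0.0006  0.0077] rows>= 1 per [ 0.0011 -0.0006  0.0077]
turn rz -0.0002 rows>= 1
turn rz 3.1414 rows>= 22
```

View pics/w35.png

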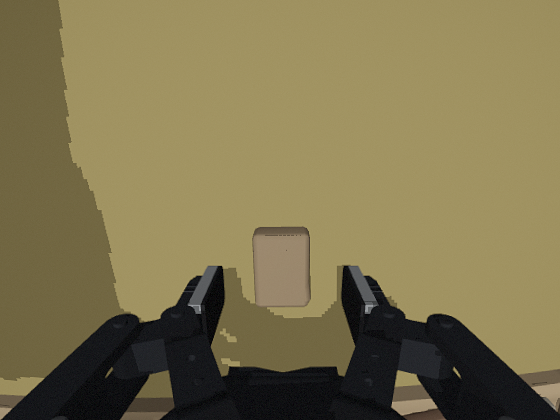

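Request:
step_arm:
  series: [0.0011, -0.0005, 0.007, 0, 0, 0, 0.6, 0, 0, 0, 0, 0, 0, 0.5, 0, 0, 0, 0, 0, 0, 0.25, 0, 0, 0, 0, 0, 0, 0.25, 0, 0, 0, 0, 0, 0, 0.25, 0, 0, 0, 0, 0, 0, 0.25, 0, 0, 0, 0, 0, 0, 0.25]
  squeeze: 30

```text
t: 68.2
position: [0.6918, 0.0857, -0.0115]
tool_rot: [0.031, 1.0, 0.0, -0.0]
force: [-0.7, 0.1, -1.6]
width: 0.029
```

Request:
step_arm:
  series: [0, 0, -0.02, 0, 0, 0, 0.25, 0, 0, -0.03, 0, 0, 0, 0.25, 0, 0, -0.045, 0, 0, 0, 0.25, 0, 0, -0.045, 0, 0, 0, 0.25, 0, 0, -0.045, 0, 0, 0, 0.25, 0, 0, -0.035, 0, 0, 0, 0.25, 0, 0, 0, 0, 0, 0, 0.25]

```text
t: 68.9
position: [0.6949, 0.0873, 0.2172]
tool_rot: [0.031, 0.999, 0.001, 0.006]
force: [-0.0, 0.7, 0.5]
width: 0.029
```

```bash
python3 -c "
from h import *
go([0.4642,-0.2915,0.20],14.1)
"
```

```text
t 68.9 pos [0.6949 0.0873 0.2172] yang 86.42 tilt 0.66 F [-0.   0.7  0.5] w 0.029 q7 0.99
shift [ 0.2067 -0.3926  0.0136] rows>= 8 per [ 0.0258 -0.0491  0.0017]
turn rz 1.2622 rows>= 9
turn rz -1.8794 rows>= 13
```

Request:
step_arm:
  series: [0.0207, -0.0393, 0, 0, 0, 0, 0.25, 0.0207, -0.0393, 0, 0, 0, 0, 0.25, 0.0207, -0.0393, 0, 0, 0, 0, 0.25, 0.0207, -0.0393, 0, 0, 0, 0, 0.25, 0.0207, -0.0393, 0, 0, 0, 0, 0.25, 0.0207, -0.0393, 0, 0, 0, 0, 0.25, 0.0207, -0.0393, 0, 0, 0, 0, 0.25, 0.0207, -0.0393, 0, 0, 0, 0, 0.25, 0.0207, -0.0393, 0, 0, 0, 0, 0.25, 0.0207, -0.0393, 0, 0, 0, 0, 0.25]

```text
t: 69.9
position: [0.4593, -0.2948, 0.2091]
tool_rot: [0.031, 1.0, -0.0, -0.0]
force: [0.6, -0.4, 0.4]
width: 0.0288
```

Request:
step_arm:
  series: [0, 0, 0, 0, 0, 0.1402, 0.25, 0, 0, 0, 0, 0, 0.1402, 0.25, 0, 0, 0, 0, 0, 0.1402, 0.25, 0, 0, 0, 0, 0, 0.1402, 0.25, 0, 0, 0, 0, 0, 0.1402, 0.25, 0, 0, 0, 0, 0, 0.1402, 0.25, 0, 0, 0, 0, 0, 0.1402, 0.25, 0, 0, 0, 0, 0, 0.1402, 0.25, 0, 0, 0, 0, 0, 0.1402, 0.25, 0, 0, 0, 0, 0, 0, 0.25, 0, 0, 0, 0, 0, 0, 0.25]

```text
t: 71.0
position: [0.4606, -0.2933, 0.2088]
tool_rot: [0.613, 0.79, -0.0, -0.0]
force: [0.1, -0.2, -0.4]
width: 0.0286
```

```bash
python3 tt.py 36; python3 -c "
from h import *
go([0.4642,-0.2915,0.051],14.1)
"
```

```text
top 453 ((516.9771728515625, -277.9854736328125), (231.99575805664062, 132.58738708496094), 13.79777717590332)
wrist 5304 ((516.377685546875, -278.60223388671875), (233.31236267089844, 133.4588165283203), 13.97392463684082)
t 71.1 pos [ 0.4606 -0.2935  0.2086] yang 14.25 tilt 0.04 F [ 0.3 -0.9 -0.4] w 0.0287 q7 0.56
shift [0.0009 0.004  0.1576] rows>= 4 per [0.0002 0.001  0.0394]
turn rz 0.0027 rows>= 1
turn rz -3.1389 rows>= 22
```

View pics/w36.png

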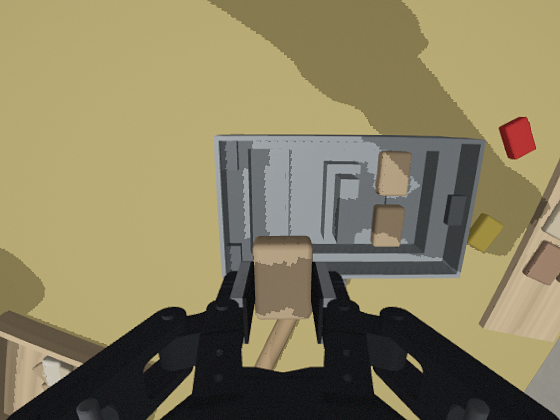

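Request:
step_arm:
  series: [0.0009, 0.004, 0.02, 0, 0, 0.002, 0.25, 0, 0, 0.04, 0, 0, 0, 0.25, 0, 0, 0.035, 0, 0, 0, 0.25, 0, 0, 0.025, 0, 0, 0, 0.25, 0, 0, 0.015, 0, 0, 0, 0.25, 0, 0, 0.01, 0, 0, 0, 0.25, 0, 0, 0.005, 0, 0, 0, 0.25, 0, 0, 0, 0, 0, 0, 0.25, 0, 0, 0, 0, 0, 0, 0.25]

```text
t: 72.0
position: [0.465, -0.2921, 0.0595]
tool_rot: [0.616, 0.788, 0.0, 0.001]
force: [0.4, 0.3, 0.5]
width: 0.0284
```

Request:
step_arm:
  series: [0, 0, 0.004, 0, 0, 0, 0.25, 0, 0, 0.003, 0, 0, 0, 0.25, 0, 0, 0, 0, 0, 0, 0.25, 0, 0, 0, 0, 0, 0, 0.25]

```text
t: 72.4
position: [0.4642, -0.2917, 0.0515]
tool_rot: [0.616, 0.788, 0.0, -0.0]
force: [-0.1, -0.7, -0.6]
width: 0.0287
```

```bash
python3 -c "
from h import *
go([0.4642,-0.2915,0.051],14.1)
"
```

```text
t 72.4 pos [ 0.4642 -0.2917  0.0515] yang 13.99 tilt 0.04 F [-0.1 -0.7 -0.6] w 0.0287 q7 0.41
shift [0.0002 0.     0.0005] rows>= 1 per [0.0002 0.     0.0005]
turn rz -0.0019 rows>= 1
turn rz 3.1397 rows>= 22
```

Release, rise and move well clear for a final check.

Request:
step_arm:
  series: [0, 0, 0, 0, 0, 0, 0.42, 0, 0, 0, 0, 0, 0, 0.42, 0, 0, 0, 0, 0, 0, 0.42, 0, 0, -0.01, 0, 0, 0, 0.42, 0, 0, -0.03, 0, 0, 0, 0.42, 0, 0, -0.04, 0, 0, 0, 0.42, 0, 0, -0.04, 0, 0, 0, 0.7, 0, 0, -0.04, 0, 0, 0, 0.7, 0, 0, -0.04, 0, 0, 0, 0.7, 0.04, 0, 0, 0, 0, 0, 0.7, 0.04, 0, 0, 0, 0, 0, 0.7, 0.04, 0, 0, 0, 0, 0, 0.7]

```text
t: 73.6
position: [0.4349, -0.174, 0.2526]
tool_rot: [0.616, 0.788, 0.0, 0.0]
force: [0.8, 1.5, 1.0]
width: 0.0598
```

Request:
step_arm:
  series: [0.04, 0, 0, 0, 0, 0, 0.7, 0.04, 0, 0, 0, 0, 0, 0.7, 0.04, 0, 0, 0, 0, 0, 0.7, 0, 0, 0, 0, 0, 0, 0.7, 0, 0, 0, 0, 0, 0, 0.7]

```text
t: 74.1
position: [0.4063, -0.0585, 0.2524]
tool_rot: [0.615, 0.789, -0.0, 0.001]
force: [-0.4, -0.5, 0.1]
width: 0.06
```

```bash
python3 tt.py 37; python3 -c "
from h import *
d=load('t37'); s=snap('side','s37')
a=cv2.resize(d['image'][150:290,320:500,::-1],None,fx=3,fy=3,interpolation=cv2.INTER_CUBIC)[:, :400]
b=cv2.resize(s['image'][140:245,270:400,::-1],(400,323),interpolation=cv2.INTER_CUBIC)
o=np.zeros((420,800,3),np.uint8); o[:a.shape[0],:400]=a; o[:323,400:]=b; cv2.imwrite('pics/z37.png',o)
# rim level: plane fit of rim
C=cloud(d); z=C[...,2]; m=(z>.104)&(z<.12)&(abs(C[...,0]-.517)<.16)&(abs(C[...,1]+.279)<.11); p=C[m]
k=np.linalg.lstsq(np.c_[p[:,:2]-[.517,-.279],np.ones(len(p))],p[:,2],rcond=None)[0]; print('plane',k)
# bystander check: diff with start
d0=load('top0'); df=np.abs(d['image'].astype(int)-d0['image']).sum(2)
for nm,(u,v,w,h) in dict(glue=(110,165,30,30),tub=(100,215,40,40),hammer=(402,205,90,40)).items(): print(nm,(df[v:v+h,u:u+w]>90).mean().round(3))
"
```

```text
top 592 ((517.1827392578125, -278.2738037109375), (232.11041259765625, 133.89645385742188), 14.034067153930664)
wrist 1166 ((519.7335815429688, -252.3052520751953), (94.71891784667969, 264.2828674316406), 82.76140594482422)
plane [0.00113086 0.00435463 0.11019558]
glue 0.0
tub 0.0
hammer 0.588
```

View pics/z37.png

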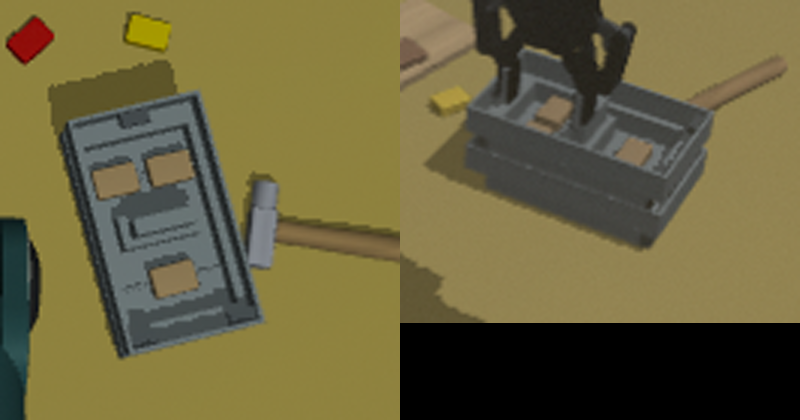

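View pics/t37.png

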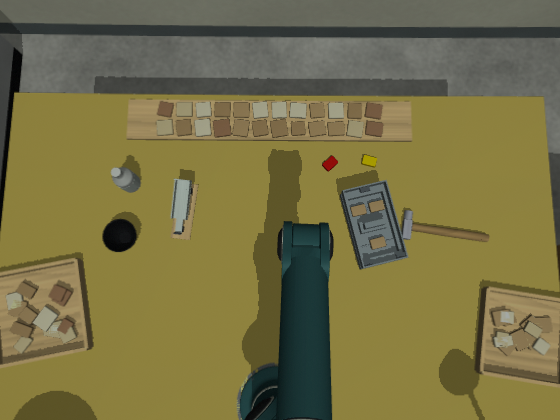

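```bash
python3 -c "
from h import *
a=load('t19')['image'][205:245,410:490].astype(int); b=load('t37')['image'][205:245,410:490].astype(int)
print('hammer diff vs t19',(abs(a-b).sum(2)>90).mean())
print(manip.sign_off())"
```

```text
hammer diff vs t19 0.0
the job is handed in; nothing more can be done
None
```

The mosaic repair kit is packed and handed in, at about 74 s of the 210 s allowed. I set the upper tote aside, put all three pots in the lower tote's troughs, then turned the upper tote half round and set it on its seats. The three loose stones then went into it.

**Last checks**
- **Upper tote:** its rim is level within about 0.3° and stands at z ≈ 0.11 m, which is the locked-on height rather than the nested one. Its single seat now faces the other way.
- **Pots and stones:** the track is empty, and all three stones lie inside the upper tote.
- **Left alone:** the red and yellow pieces are still on the bench.
- **Bystanders:** the glue bottle and tub show no change in the pictures. The hammer's first comparison with the start picture failed (59% of pixels differed), because the arm and its shadow covered it then. Compared with a mid-run picture it shows no change, and its head is at the same place as at the start, within a pixel.

**What went wrong and was mended**
- My first grip on pot 1 was too high. It slipped and pushed the pot about 10 mm sideways on the rail; I gripped it again lower down and that held.
- The middle stone was knocked about 3 cm during the run, so I measured it again before picking it up.

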